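# Load and lock the sprung tile magazine

## Robot

A 6-joint arm with a two-finger parallel gripper is mounted at the origin on the work surface. World frame = base frame: x ahead of the robot, y to its left, z up, the work surface at z = 0. Lengths are in m, angles in rad, forces in N, time in s.
With the tool pointing down it reaches from about 0.35 to 0.85 m from the base axis. Payload 8.1 kg.
Tool frame: the origin (TCP) lies midway between the tips of the shut fingers; the grasp point (between the pads) lies 19 mm behind it; z points along the fingers, y is the line along which they close (so a half turn about z gives the same grasp; the last joint's range is limited). The gripper opens to 93 mm and grips with 3 to 60 N. Pads are 15 mm wide; open, the fingers measure 128 mm over their backs; the gripper's body (75 mm by 188 mm) begins 65 mm behind the grasp point.
Start: joints at [-1.237, 0.13, 1.488, -0, 1.523, -0.085], TCP at [0.244, -0.548, 0.219] pointing down, gripper open.
Joint ranges: [-2.96, 2.96], [-0.89, 2.26], [0.02, 2.5], [-1.34, 4.48], [0, 2.73], [-2.66, 2.66]. Speed limits (rad/s): [2.39, 2.39, 2.79, 3.14, 3.14, 3.14].

## Interface

Orientations are given as a rotation vector (axis times angle).
In Python, from plant import robot, cams gives the robot as it stands. The module is installed in compiled form; this text tells all that it offers.
- The arm moves only by the tool play_rows, never from a script. Its arguments are lists of equal length, an entry for each row: "slide": the shift along the tool's x, y, z scaled (see below), a list of three; "twist": the turn, a rotation vector about the tool's x, y, z scaled (see below), a list of three. A call has exactly 8 rows; each row shifts and turns the commanded pose from where the row before left it, along the tool's axes as they then stand; what a row does not reach is not made up. The controller multiplies each number of a shift by 25 cm and each number of a turn by 60 degrees. A row lasts 1/10 s, in which the tool goes at most 50 mm and 8.59 degrees, less where a joint would pass 70% of its speed; a pose out of reach is approached as far as the arm can. A call with a number of a shift or a turn outside -1 to 1 is refused whole. A call with a gripper value outside its range is refused whole. "fingers" is the closure, from -1 (fully open) to 1 (shut), set as the call begins (left out, the last holds). The fingers move at their own pace and stop on an object; "force" is the grip in N (left out, the last holds). Time passes only in rows, so rows that do not move let the fingers close, or fill a call up. It gives the time, the measured TCP pose, the force, the opening and the grip force at its end, in the units of the state.
- robot.read_state(): the state, without advancing time (a new reading comes with each control period).
- cams.read_camera(name): name is "side" or "top" or "wrist"; returns (picture, depth): 400x640x3 uint8, red, green, blue; 400x640 float32, m along the optical axis (not along the pixel's ray), 0 where there is no reading.
- cams.get_calibration(name): a dict with "fx", "fy", "cx", "cy" (pixels), "k1" (the pictures are not rectified: a ray, as slopes to the right and down, at radius r is drawn at 1 + k1 r^2 times it, then the intrinsics apply), "world_from_camera" (4x4, takes a point from camera to world coordinates). Camera axes: x right, y down, z forward; pixel columns grow to the right and rows downward; lengths in m; the calibration is good to about 2 mm. A picture is of the moment at which its call begins: read the wrist's pose just before it. get_calibration takes no time and is no camera call; for the wrist camera it gives the pose at the moment of the call.
- robot.close_job(): hands the job in; it is judged then, once.
The state is a dict: "t": time; "q": joint angles; "dq": joint speeds; "joint_torque": joint torques, N m; "tool_pos": TCP position; "orientation": TCP orientation; "force": force on the tool from outside, world axes, zero at the start; "wrist_torque": the same for the moment, N m; "opening": finger opening in m; "gripper_force": force on a finger pad.
Only numpy, scipy, OpenCV 4.12 (cv2) and the standard library are available. Lean on these libraries where they do the work, as an engineer would, in place of code of your own. Each camera call takes 0.05 s, during which the arm holds its last target. There are 200 camera calls.

## Task

Load the sprung tile magazine: press its thumb latch down and let the lid fly fully open by itself with nothing in its way, then lay every whole tile from the hardboard sheet flat on the magazine's plate, one on top of another (the half tile and everything else on the bench stay where they are). With the flat hand tamper push the stack squarely down until the plate is level and fully home and its catch holds it there. Stand the tamper back on its rubber mat and push the lid shut until the latch holds it.

Things in the scene. Friction and masses are not known exactly. Their poses are not given: they have to be found in the camera images.
- magazine: Tile magazine; origin at the centre of its underside, under the plate; x from its front (thumb latch, robot's side) to its rear (lid hinge), y across. Fixed grey base 180 x 100 x 12 mm. Four 20 mm corner angles, flared on top, 108 mm high, leave a well 116 (x) by 66 mm (y) for the tiles; its long sides are open for 80 mm between the angles, so fingers can go in beside the tiles.
- plate_top (a point): The sprung plate in the well, bare aluminium, 106 x 56 mm: centre of its upper face; x, y as the magazine, z up. Its top is 58 mm above the bench when up, 34 mm fully home. It rocks up to 0.06 rad about y if pushed off-centre (4 N m/rad) and levels itself when let go.
- carriage (a joint): How far the plate is pushed down, m: 0 up, 0.024 fully home on its stop. The spring pushes up with 5 N at the top, 20 N at the bottom; the tiles' weight sinks it up to 5 mm. On the way down a spring catch at the rear gives way (some 4 N more) and at the bottom snaps over a bar; let go, the plate then stays locked at about 0.0215. Pressing the small black pad low at the rear would unlock it.
- lid (a joint): Angle of the lid, rad: 0 shut under the latch hook, 1.7 fully open (upright, leaning 0.13 rad back). Clear window in a steel frame, 140 x 74 x 6 mm, top 115 mm above the bench when shut. A spring throws it open (0.4 N m at first, 0.13 when open) and keeps it open. To shut: push it from behind over and down, then press down on that face with about 12 N until the hook snaps over its lip bar.
- lid_edge (a point): A point on the lid's outer face (upper when shut), on the middle line, 115 mm from the hinge axis and 32 mm from the free end; good for pushing it shut. x points from the free end to the hinge, z out of the outer face.
- lid_hinge (a point): A point on the lid's hinge axis, 74 mm behind the plate's centre and 112 mm above the bench; the axis is its y. The lid's middle plane passes through the axis; its outer face is 3 mm above that plane.
- latch_pad (a point): Where to press the thumb latch: centre of the top of its black pad, 40 x 40 mm, 83 mm above the bench, in front of the magazine. It is on a rocker pivoted 42 mm behind this point; its steel hook reaches up over the lid's front end, 45 mm behind. The lid is free after 7 mm of press and flies up and back, its free end on a 147 mm circle about the hinge: keep the hand in front, on the robot's side.
- latch (a joint): Angle of the latch rocker, rad: 0 at rest (hooked), 0.3 pressed right down (pad 12 mm lower). It takes about 2 N at first and 5 N at the end, and returns by itself.
- tile1_mid (a point): Whole tile 1 (there are two to four): plain bisque border tile, 110 x 60 x 14 mm, about 180 g, lying flat on the hardboard sheet. The point is its centre, half-way up; x along its 110 mm length, y across its 60 mm width, z through its thickness.
- tile2_mid (a point): Whole tile 2 (there are two to four): plain bisque border tile, 110 x 60 x 14 mm, about 180 g, lying flat on the hardboard sheet. The point is its centre, half-way up; x along its 110 mm length, y across its 60 mm width, z through its thickness.
- tile3_mid (a point): Whole tile 3 (there are two to four): plain bisque border tile, 110 x 60 x 14 mm, about 180 g, lying flat on the hardboard sheet. The point is its centre, half-way up; x along its 110 mm length, y across its 60 mm width, z through its thickness.
- tile4_mid (a point): Whole tile 4 (there are two to four): plain bisque border tile, 110 x 60 x 14 mm, about 180 g, lying flat on the hardboard sheet. The point is its centre, half-way up; x along its 110 mm length, y across its 60 mm width, z through its thickness.
- tamper_grip (a point): The hand tamper: a flat steel plate 100 x 52 x 12 mm with an upright dark wooden handle, 34 (x) x 24 (y) mm, standing on the plate's middle and rising to 82 mm above the tamper's underside; 0.42 kg. The point is on the handle's axis, 47 mm above the underside; x along the plate's length, y across it, z up the handle. It starts on the rubber mat.
- mat_top (a point): Rubber mat 170 x 110 x 4 mm, fixed: centre of its upper face. The tamper's place; x along its 170 mm side.
- sheet_top (a point): Hardboard sheet 300 x 240 x 4 mm, fixed: centre of its upper face. The tiles start on it; x along its 300 mm side.
- half_tile: A cut half tile, 55 x 60 x 14 mm, of the same bisque, near the mat; origin at the centre of its underside. It stays where it is.
- plaster_puck: White plaster disc, 84 mm across, 30 mm high; origin at the centre of its underside. A bystander.
- bisque_bowl: Small bisque bowl, 104 mm across, 45 mm high; origin at the centre of its underside. A bystander.
- glaze_brush: Glaze brush lying on the bench; origin under its middle, handle towards its -x. A bystander.
- small_vase: Small unglazed vase, 135 mm tall; origin at the centre of its foot. A bystander.
Mind the look-alikes: they are no part of the job. Leave any brown look-alike of the part that bears tile1_mid alone. Leave any purple look-alike of the part that bears tamper_grip alone.

How it is judged:
By the outcome, as a careful person would: the job done as asked, in the order asked, and still so for the second after the job is handed in, with the robot touching nothing.
Of tile1, tile2, tile3, tile4 only 2 to 4 are there at a start; the rules pass over those that are not, and their reading is None.
At some moment in a run one of tamper, tile1, tile2, tile3, tile4 may be knocked a few centimetres aside while the robot is not near it.
Once in a run the grip may slacken for a moment while it holds something.
It also fails if it takes over 210 s, if anything falls off the work surface, if the arm or the gripper's body presses on something with over 40 N, if the wrist force passes 120 N, or if a joint passes its speed limit or range.

## Working session

There is one attempt and no reset: what is moved stays moved. The work goes in short steps, Python scripts to look and compute and a tool call to move; the robot and the scene stay as the last step left them, time stands still between calls to the robot, and variables do not carry over. Pictures are saved under pics/ and viewed, at most 14 in all, crops included, and the job is handed in when it is done.

Besides the shell and the picture viewer there is one more tool, called as name(argument=value, ...) on one line, values as JSON. play_rows: Moves the arm, as the interface text tells. Shifts and turns lie within -1 to 1; 1 stands for 25 cm of shift or 60 degrees of turn. Its arguments: {"type":"object","properties":{"slide":{"type":"array"},"twist":{"type":"array"},"fingers":{"type":"number"},"force":{"type":"number"}},"required":["slide","twist"]}

```bash
mkdir -p pics; ls; python3 - <<'E'
from plant import robot,cams
import cv2
for n in ["top","side"]:
    im,d=cams.read_camera(n); c=cams.get_calibration(n)
    cv2.imwrite(f"pics/{n}0.png",im[:,:,::-1]); 
    import numpy as np
    np.savez(f"{n}0.npz",im=im,d=d)
    print(n,{k:(np.round(v,3).tolist() if k=="world_from_camera" else v) for k,v in c.items()})
print(robot.read_state())
E
```

```text
pics
top {'fx': 405.9630429729657, 'fy': 405.9630429729657, 'cx': 314.80785785049846, 'cy': 196.28058071375014, 'k1': 0.007464567634089251, 'world_from_camera': [[0.005, -0.992, 0.126, 0.375], [-1.0, -0.003, 0.019, -0.048], [-0.018, -0.126, -0.992, 1.191], [0.0, 0.0, 0.0, 1.0]]}
side {'fx': 432.0462405989882, 'fy': 432.0462405989882, 'cx': 324.58401435836663, 'cy': 195.82627164811515, 'k1': 0.014214260403575478, 'world_from_camera': [[0.743, -0.34, 0.576, -0.364], [-0.669, -0.357, 0.652, -1.038], [-0.016, -0.87, -0.493, 0.868], [0.0, 0.0, 0.0, 1.0]]}
{'t': 0.1, 'q': array([-1.23740778e+00,  1.31081555e-01,  1.48914288e+00,  4.43078381e-06,
        1.52299691e+00, -8.54168174e-02]), 'dq': array([-0.00013927, -0.00033044, -0.00315448,  0.00079865,  0.00047214,
        0.00043974]), 'joint_torque': array([ 1.24091392e-03, -5.61341965e+01, -4.93093729e+01,  7.70729897e-02,
        2.91472737e-02, -3.53544215e-05]), 'tool_pos': array([ 0.24385015, -0.54766547,  0.21770989]), 'orientation': array([-3.07138401e+00, -6.52724257e-01,  3.09328630e-04]), 'force': array([ 0.33848462,  0.83104047, -0.17852386]), 'wrist_torque': array([ 0.00102471,  0.00845654, -0.0109292 ]), 'gripper_force': 0.0, 'opening': 0.09325235686783553}
```

View pics/top0.png

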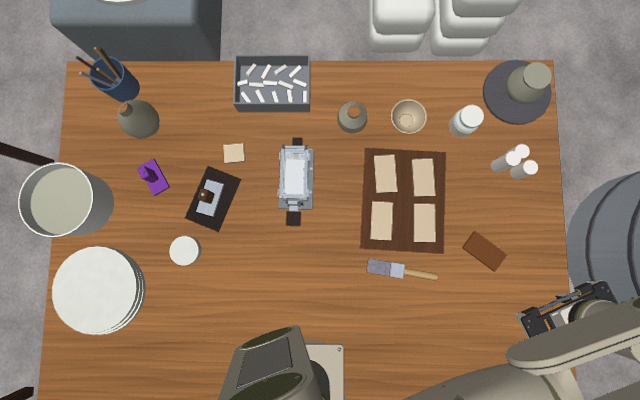

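View pics/side0.png

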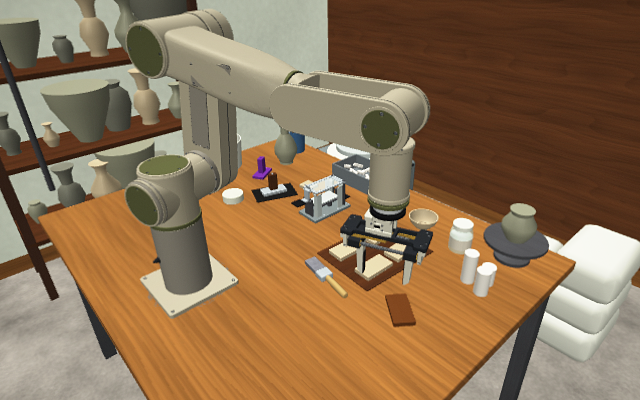

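```bash
cat > h.py <<'E'
import numpy as np, cv2
from scipy.spatial.transform import Rotation as R
from plant import robot,cams
def snap(n):
    robot.read_state(); c=cams.get_calibration(n); im,d=cams.read_camera(n); return im,d,c
def rays(c,uv):
    uv=np.atleast_2d(np.asarray(uv,float)); x=(uv-[c["cx"],c["cy"]])/[c["fx"],c["fy"]]; s=x.copy()
    for _ in range(6): s=x/(1+c["k1"]*(s**2).sum(1,keepdims=True))
    return np.c_[s,np.ones(len(s))]
def onz(c,uv,z):
    T=np.asarray(c["world_from_camera"]); r=rays(c,uv)@T[:3,:3].T; o=T[:3,3]
    return o+r*((z-o[2])/r[:,2:])
def ondepth(c,uv,d):
    T=np.asarray(c["world_from_camera"]); uv=np.atleast_2d(uv).astype(int)
    return (rays(c,uv)*d[uv[:,1],uv[:,0]][:,None])@T[:3,:3].T+T[:3,3]
def blobs(m,amin=60):
    cs,_=cv2.findContours(m.astype(np.uint8),cv2.RETR_EXTERNAL,cv2.CHAIN_APPROX_NONE)
    return [k[:,0,:] for k in cs if cv2.contourArea(k)>amin]
def rect(c,k,z):
    P=onz(c,k,z)[:,:2]; (a,b),(w,h),an=cv2.minAreaRect((P*1000).astype(np.float32))
    if w<h: w,h,an=h,w,an+90
    an=(an+90)%180-90
    return round(a/1000,4),round(b/1000,4),round(w),round(h),round(an,1)   # centre, long, short mm, long-axis yaw deg
def tool(yaw):  # tool down, tool x at world yaw (deg)
    return R.from_euler("z",yaw,degrees=True)*R.from_rotvec([np.pi,0,0])
def go(p,yaw):  # scaled shift (tool axes now) and twist to reach p,yaw
    s=robot.read_state(); r=R.from_rotvec(s["orientation"])
    print("t",round(s["t"],1),"pos",np.round(s["tool_pos"],4),"F",np.round(s["force"],1),"op",round(s["opening"],4),"gf",round(s["gripper_force"],1), "q",np.round(s["q"],2))
    print("slide total",np.round(r.inv().apply(np.asarray(p)-s["tool_pos"])/.25,3),"twist total",np.round((r.inv()*tool(yaw)).as_rotvec(degrees=True)/60,3),
      "toolx yaw",np.round(np.degrees(np.arctan2(*r.as_matrix()[[1,0],0])),1))
E
cat > m0.py <<'E'
from h import *
im,d,c=snap("top"); hsv=cv2.cvtColor(im,cv2.COLOR_RGB2HSV)
H,S,V=[hsv[:,:,i].astype(int) for i in range(3)]
for p in [(385,174),(424,223),(484,251),(233,152),(230,180),(217,195),(206,194),(152,175),(295,172),(293,217),(297,142),(285,180),(403,200)]: print(p,hsv[p[1],p[0]], np.round(ondepth(c,[p],d)[0],3))
m=(H>10)&(H<25)&(S>25)&(S<110)&(V>190)
for k in blobs(m): print("bisque",k.mean(0).round(),rect(c,k,.018))
m=(V<60)
for k in blobs(m): print("dark",k.mean(0).round(),rect(c,k,.004))
E
python3 m0.py
```

```text
(385, 174) [ 19  57 211] [ 0.591 -0.231  0.017]
(424, 223) [ 18  58 211] [ 0.448 -0.34   0.016]
(484, 251) [ 12 163 117] [ 0.369 -0.508  0.015]
(233, 152) [ 18  56 218] [0.657 0.219 0.011]
(230, 180) [18 62 49] [0.574 0.227 0.005]
(217, 195) [107  24 192] [0.528 0.261 0.015]
(206, 194) [ 11 144  78] [0.521 0.273 0.086]
(152, 175) [144 107  62] [0.579 0.438 0.057]
(295, 172) [105   7 229] [0.578 0.026 0.114]
(293, 217) [ 3 41 56] [0.459 0.033 0.079]
(297, 142) [13 58 53] [0.686 0.028 0.021]
(285, 180) [102   6 228] [0.555 0.053 0.118]
(403, 200) [ 13 125  90] [ 0.516 -0.284  0.003]
bisque [329. 359.] (0.0602, -0.0551, 97, 95, -89.5)
bisque [424. 223.] (0.4493, -0.34, 108, 57, -1.5)
bisque [381. 220.] (0.4547, -0.2172, 108, 58, -3.6)
bisque [423. 177.] (0.5819, -0.3405, 108, 58, 2.2)
bisque [385. 173.] (0.5925, -0.2304, 108, 58, 3.2)
bisque [233. 152.] (0.6539, 0.217, 58, 53, -83.8)
bisque [408. 118.] (0.7564, -0.3051, 54, 48, -30.9)
dark [ 18. 395.] (-0.0389, 0.8024, 95, 29, -66.8)
dark [266. 388.] (-0.0171, 0.1061, 206, 55, -68.6)
dark [321. 380.] (0.0144, -0.0471, 114, 32, 18.0)
dark [265. 337.] (0.1238, 0.1104, 143, 21, -71.7)
dark [568. 306.] (0.2156, -0.7338, 265, 80, -67.3)
dark [632. 265.] (0.333, -0.9246, 168, 17, 3.9)
dark [293. 218.] (0.4617, 0.0368, 38, 35, -89.8)
dark [213. 198.] (0.52, 0.2764, 167, 106, -21.6)
dark [ 24. 155.] (0.6462, 0.8498, 176, 32, 71.9)
dark [111.  63.] (0.9401, 0.6082, 114, 9, 37.3)
```

```bash
cat > m1.py <<'E'
from h import *
im,d,c=snap("top"); hsv=cv2.cvtColor(im,cv2.COLOR_RGB2HSV)
H,S,V=[hsv[:,:,i].astype(int) for i in range(3)]
box=np.zeros(V.shape,bool); box[120:240,265:330]=1
for k in blobs(box&(V<75),30): print("dark",k.mean(0).round(),rect(c,k,.083),rect(c,k,.02))
for k in blobs(box&(S<40)&(V>80),30): print("grey",k.mean(0).round(),rect(c,k,.115))
P=ondepth(c,np.argwhere(box)[:,::-1],d); v=P[:,2]
m=(v>.108)&(v<.122); print("lid depth pts",m.sum(),P[m].mean(0),cv2.minAreaRect((P[m,:2]*1000).astype(np.float32)))
box[:]=0; box[160:240,180:245]=1; box2=box
for k in blobs(box&(S<60)&(V>130),30): print("tampplate",k.mean(0).round(),rect(c,k,.016))
P=ondepth(c,np.argwhere(box)[:,::-1],d); m=P[:,2]>.075; print("handle",m.sum(),P[m].mean(0))
cv2.imwrite("pics/crop1.png",cv2.resize(im[110:260,140:450,::-1],None,fx=2.58,fy=2.58,interpolation=cv2.INTER_CUBIC))
s=robot.read_state(); print(np.round(np.linalg.inv(np.block([[R.from_rotvec(s["orientation"]).as_matrix(),s["tool_pos"][:,None]],[np.zeros((1,3)),1]]))@cams.get_calibration("wrist")["world_from_camera"],3))
go([.43,.03,.3],0)
E
python3 m1.py
```

```text
dark [293. 218.] (0.4546, 0.0312, 36, 36, -89.8) (0.4591, 0.0356, 38, 38, -89.8)
dark [297. 141.] (0.6719, 0.0238, 23, 17, -90.0) (0.6888, 0.0278, 24, 18, -90.0)
grey [296. 178.] (0.5623, 0.0244, 181, 93, -0.6)
lid depth pts 1502 [0.57648957 0.03075585 0.1155527 ] ((571.2825927734375, 31.585514068603516), (83.69588470458984, 162.0484619140625), 88.95240020751953)
tampplate [186. 238.] (0.4031, 0.3451, 38, 9, -89.8)
tampplate [210. 198.] (0.5203, 0.2832, 99, 51, -16.2)
handle 126 [0.5043608  0.24799721 0.19976549]
[[ 0.001 -0.962 -0.272  0.077]
 [ 1.     0.     0.    -0.   ]
 [-0.    -0.272  0.962 -0.166]
 [ 0.     0.     0.     1.   ]]
t 0.2 pos [ 0.2439 -0.5478  0.2179] F [0.2 0.3 0.1] op 0.0929 gf 0.0 q [-1.24  0.13  1.49 -0.    1.52 -0.09]
slide total [ 1.62  -1.809 -0.326] twist total [-0.001  0.     0.4  ] toolx yaw 24.0
```

View pics/crop1.png

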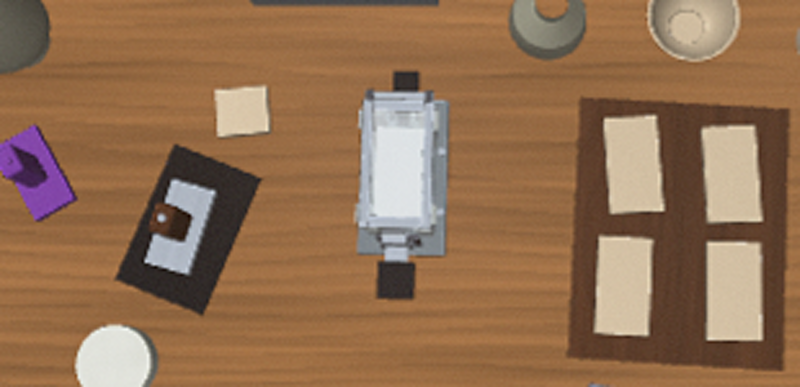

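play_rows(slide=[[0.101, -0.113, -0.02], [0.101, -0.113, -0.02], [0.101, -0.113, -0.02], [0.101, -0.113, -0.02], [0.101, -0.113, -0.02], [0.101, -0.113, -0.02], [0.101, -0.113, -0.02], [0.101, -0.113, -0.02]], twist=[[0, 0, 0], [0, 0, 0], [0, 0, 0], [0, 0, 0], [0, 0, 0], [0, 0, 0], [0, 0, 0], [0, 0, 0]], fingers=1, force=20)

```text
t: 1.0
tool_pos: [0.3368, -0.258, 0.2588]
orientation: [3.073, 0.653, 0.0]
force: [0.6, -0.8, -0.0]
opening: 0.0336
gripper_force: 0.0
```

play_rows(slide=[[0.101, -0.113, -0.02], [0.101, -0.113, -0.02], [0.101, -0.113, -0.02], [0.101, -0.113, -0.02], [0.101, -0.113, -0.02], [0.101, -0.113, -0.02], [0.101, -0.113, -0.02], [0.101, -0.113, -0.02]], twist=[[0, 0, 0], [0, 0, 0], [0, 0, 0], [0, 0, 0], [0, 0, 0], [0, 0, 0], [0, 0, 0], [0, 0, 0]])

```text
t: 1.8
tool_pos: [0.4294, 0.0307, 0.2989]
orientation: [3.073, 0.653, 0.001]
force: [0.8, 0.0, 1.5]
opening: 0.0004
gripper_force: 0.0
```

play_rows(slide=[[0, 0, 0], [0, 0, 0], [0, 0, 0], [0, 0, 0], [0, 0, 0], [0, 0, 0], [0, 0, 0], [0, 0, 0]], twist=[[0, 0, -0.108], [0, 0, -0.108], [0, 0, -0.108], [0, 0, -0.108], [0, 0, -0.108], [0, 0, -0.108], [0, 0, -0.108], [0, 0, -0.108]])

```text
t: 2.6
tool_pos: [0.4292, 0.0291, 0.2985]
orientation: [-2.474, -1.936, 0.0]
force: [-1.1, 0.2, 0.3]
opening: 0.0006
gripper_force: 0.0
```

play_rows(slide=[[0, 0, 0], [0, 0, 0], [0, 0, 0], [0, 0, 0], [0, 0, 0], [0, 0, 0], [0, 0, 0], [0, 0, 0]], twist=[[0, 0, -0.108], [0, 0, -0.108], [0, 0, -0.108], [0, 0, -0.108], [0, 0, -0.108], [0, 0, -0.108], [0, 0, -0.108], [0, 0, -0.108]])

```text
t: 3.4
tool_pos: [0.4292, 0.0291, 0.2985]
orientation: [-1.379, -2.823, 0.0]
force: [-0.0, 0.5, 0.4]
opening: 0.0
gripper_force: 0.0
```

play_rows(slide=[[0, 0, 0], [0, 0, 0], [0, 0, 0], [0, 0, 0], [0, 0, 0], [0, 0, 0], [0, 0, 0], [0, 0, 0]], twist=[[0, 0, -0.108], [0, 0, -0.108], [0, 0, -0.108], [0, 0, -0.108], [0, 0, -0.108], [0, 0, -0.108], [0, 0, -0.108], [0, 0, -0.108]])

```text
t: 4.2
tool_pos: [0.4292, 0.0291, 0.2985]
orientation: [-0.006, -3.141, -0.0]
force: [-0.6, -0.4, -0.9]
opening: 0.0004
gripper_force: 0.0
```

```bash
cat > m2.py <<'E'
from h import *
im,d,c=snap("wrist"); hsv=cv2.cvtColor(im,cv2.COLOR_RGB2HSV)
H,S,V=[hsv[:,:,i].astype(int) for i in range(3)]
yy,xx=np.mgrid[0:400,0:640]; P=ondepth(c,np.c_[xx.ravel(),yy.ravel()],d).reshape(400,640,3)
x,y,z=P[...,0],P[...,1],P[...,2]; near=(abs(y-.03)<.07)&(d>0)
for k in blobs(near&(V<75)&(abs(z-.083)<.01),30): print("pad",k.mean(0).round(),rect(c,k,.083))
m=near&(abs(z-.113)<.008)&(x>.47); print("lid",m.sum(),P[m].mean(0),P[m].min(0),P[m].max(0),cv2.minAreaRect((P[m][:,:2]*1000).astype(np.float32)))
m=near&(abs(z-.012)<.005)&(S<40)&(x>.4); print("base",m.sum(),P[m].min(0),P[m].max(0),cv2.minAreaRect((P[m][:,:2]*1000).astype(np.float32)))
cv2.imwrite("pics/w1.png",im[:,:,::-1])
go([.447,.031,.11],179.2)
E
python3 m2.py
```

```text
pad [324. 196.] (0.4556, 0.0319, 37, 37, 89.8)
lid 242 [0.54542524 0.03511299 0.11275879] [ 0.49138746 -0.01089171  0.10505367] [0.65057857 0.07291925 0.12097924] ((565.7677001953125, 43.79529571533203), (155.64630126953125, 83.26399230957031), 16.367856979370117)
base 627 [ 0.48932019 -0.01938513  0.00751962] [0.78581559 0.08044482 0.01695896] ((638.0157470703125, 27.782846450805664), (98.69878387451172, 295.81890869140625), 88.50069427490234)
t 4.2 pos [0.4292 0.0291 0.2985] F [-0.8 -0.3  0. ] op 0.0003 gf 0.0 q [-0.05 -0.36  1.8   0.    1.7  -1.63]
slide total [-0.071  0.007  0.754] twist total [ 0.    -0.     0.016] toolx yaw -179.8
```

View pics/w1.png

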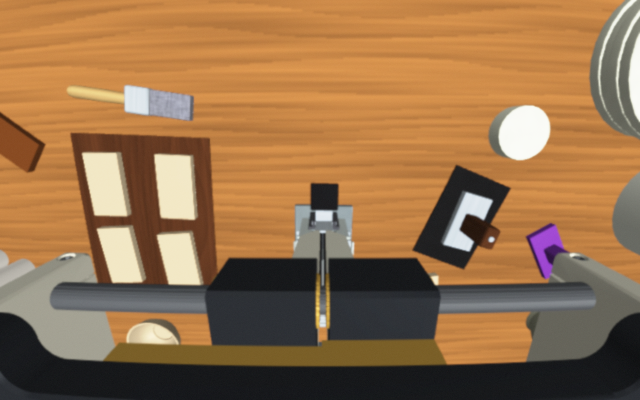

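play_rows(slide=[[-0.009, 0.001, 0.094], [-0.009, 0.001, 0.094], [-0.009, 0.001, 0.094], [-0.009, 0.001, 0.094], [-0.009, 0.001, 0.094], [-0.009, 0.001, 0.094], [-0.009, 0.001, 0.094], [-0.008, 0.001, 0.094]], twist=[[0, 0, 0.002], [0, 0, 0.002], [0, 0, 0.002], [0, 0, 0.002], [0, 0, 0.002], [0, 0, 0.002], [0, 0, 0.002], [0, 0, 0.002]])

```text
t: 5.05
tool_pos: [0.447, 0.0308, 0.1097]
orientation: [0.044, 3.141, 0.0]
force: [0.4, 0.2, 0.3]
opening: 0.0007
gripper_force: 0.0
```

play_rows(slide=[[0, 0, 0.019], [0, 0, 0.019], [0, 0, 0.019], [0, 0, 0.019], [0, 0, 0.019], [0, 0, 0.019], [0, 0, 0.019], [0, 0, 0.019]], twist=[[0, 0, 0], [0, 0, 0], [0, 0, 0], [0, 0, 0], [0, 0, 0], [0, 0, 0], [0, 0, 0], [0, 0, 0]])

```text
t: 5.85
tool_pos: [0.4479, 0.0308, 0.073]
orientation: [0.04, 3.14, -0.0]
force: [2.6, -0.1, 5.4]
opening: 0.0004
gripper_force: 2.1
```

```bash
cat > lid.py <<'E'
from h import *
im,d,c=snap("side"); np.savez("side.npz",im=im,d=d); cv2.imwrite("pics/sidecrop.png",cv2.resize(im[130:260,220:420,::-1],None,fx=3,fy=3))
im,d,c=snap("top"); yy,xx=np.mgrid[0:400,0:640]; P=ondepth(c,np.c_[xx.ravel(),yy.ravel()],d)
m=(P[:,2]>.2)&(P[:,2]<.28)&(abs(P[:,1]-.03)<.045)&(P[:,0]>.6)
print("lid top",m.sum(),P[m].mean(0),P[m].min(0),P[m].max(0)) if m.any() else print("none")
go([.4,.03,.3],179.2)
E
python3 lid.py
```

```text
none
t 6.0 pos [0.4475 0.0308 0.0726] F [0.7 1.  4.7] op 0.0004 gf 2.1 q [-0.05 -0.17  2.06  0.    1.25 -1.59]
slide total [ 0.189 -0.008 -0.91 ] twist total [ 0.     0.001 -0.011] toolx yaw 178.5
```

View pics/sidecrop.png

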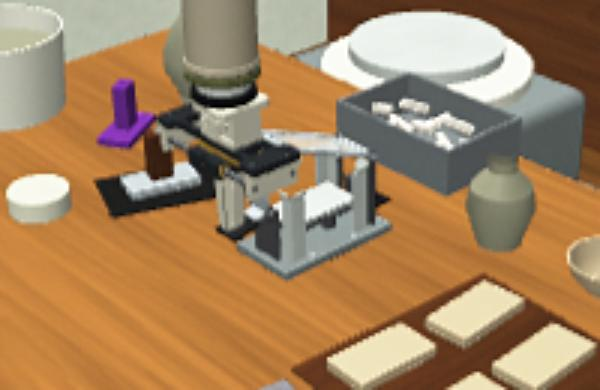

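```bash
python3 lid.py
```

```text
none
t 6.0 pos [0.4475 0.0308 0.073 ] F [ 0.8 -0.3  4.1] op 0.0004 gf 2.0 q [-0.05 -0.17  2.06  0.    1.25 -1.59]
slide total [ 0.189 -0.008 -0.908] twist total [-0.     0.001 -0.011] toolx yaw 178.6
```

View pics/sidecrop.png

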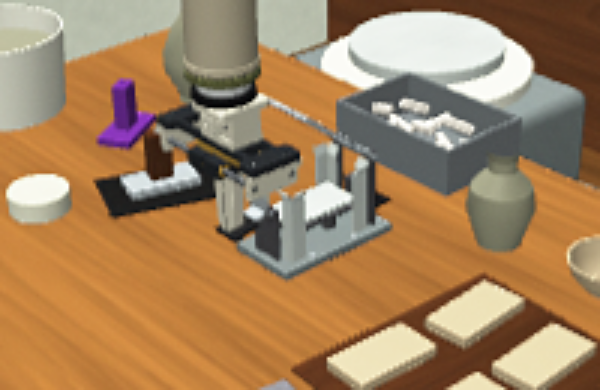

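play_rows(slide=[[0, 0, 0], [0, 0, 0], [0, 0, 0], [0, 0, 0], [0, 0, 0], [0, 0, -0.01], [0.01, 0, -0.02], [0.02, 0, -0.03]], twist=[[0, 0, 0], [0, 0, 0], [0, 0, 0], [0, 0, 0], [0, 0, 0], [0, 0, 0], [0, 0, 0], [0, 0, 0]])

```text
t: 6.85
tool_pos: [0.4385, 0.031, 0.0873]
orientation: [-0.04, -3.139, -0.0]
force: [-0.1, 0.8, 0.4]
opening: 0.0006
gripper_force: 0.0
```

play_rows(slide=[[0.02, 0, -0.1], [0.02, 0, -0.1], [0.02, 0, -0.1], [0.02, 0, -0.1], [0.02, 0, -0.1], [0.02, 0, -0.1], [0.02, 0, -0.1], [0.02, 0, -0.1]], twist=[[0, 0, 0], [0, 0, 0], [0, 0, 0], [0, 0, 0], [0, 0, 0], [0, 0, 0], [0, 0, 0], [0, 0, 0]], fingers=-1)

```text
t: 7.65
tool_pos: [0.3981, 0.0321, 0.2883]
orientation: [-0.039, -3.139, -0.0]
force: [-0.1, 0.3, -0.1]
opening: 0.0599
gripper_force: 0.0
```

```bash
cat > m3.py <<'E'
from h import *
import sys
def pts(n):
    im,d,c=snap(n); yy,xx=np.mgrid[0:400,0:640]; P=ondepth(c,np.c_[xx.ravel(),yy.ravel()],d).reshape(400,640,3); P[d==0]=9
    return im,d,c,P,cv2.cvtColor(im,cv2.COLOR_RGB2HSV).astype(int)
im,d,c,P,h=pts("top"); x,y,z=P[...,0],P[...,1],P[...,2]; near=(abs(y-.03)<.06)&(x>.4)&(x<.76)
m=near&(z>.2)&(z<.3)&(x>.6); print("lidtop",m.sum(),P[m].mean(0) if m.any() else 0)
m=near&(abs(z-.108)<.006)&(x<.66)
for k in blobs(m,3): print("post",rect(c,k,.108))
m=near&(abs(z-.058)<.006); mm=P[m]; print("plate",m.sum(),mm.mean(0),cv2.minAreaRect((mm[:,:2]*1000).astype(np.float32)))
for k in blobs(m,80): print("plate",rect(c,k,.058))
H,S,V=[h[...,i] for i in range(3)]
def tiles(h,c,x,y,zt):
    H,S,V=[h[...,i] for i in range(3)]
    m=(H>10)&(H<25)&(S>25)&(S<110)&(V>190)
    for k in blobs(m,400):
        r=rect(c,k,zt)
        if 95<r[2]<120 and 48<r[3]<66: print("tile",r)
tiles(h,c,x,y,.018)
cv2.imwrite("pics/top3.png",cv2.resize(im[110:240,240:350,::-1],None,fx=4,fy=4))
im,d,c=snap("side"); cv2.imwrite("pics/side3.png",cv2.resize(im[110:260,220:460,::-1],None,fx=3,fy=3))
go([.4547,-.2172,.1],178.6)
E
python3 m3.py
```

```text
lidtop 323 [0.66054758 0.02823414 0.23265895]
post (0.5255, 0.0693, 14, 5, 1.0)
post (0.6263, -0.0047, 31, 16, 26.4)
post (0.63, 0.0632, 33, 16, -38.7)
plate 701 [0.57601449 0.03131688 0.05874642] ((579.4600219726562, 34.77796173095703), (73.13860321044922, 117.30937957763672), 82.4886245727539)
plate (0.5728, 0.0311, 106, 56, -1.3)
tile (0.4493, -0.34, 108, 57, -1.5)
tile (0.4547, -0.2172, 108, 58, -3.6)
tile (0.5819, -0.3405, 108, 58, 2.1)
tile (0.5924, -0.2304, 108, 58, 3.3)
t 7.8 pos [0.3998 0.032  0.2913] F [-0.4  0.2  0.5] op 0.0678 gf 0.0 q [-0.05 -0.45  1.88 -0.    1.71 -1.59]
slide total [-0.241 -0.991  0.766] twist total [-0.     0.004 -0.001] toolx yaw 178.6
```

View pics/side3.png

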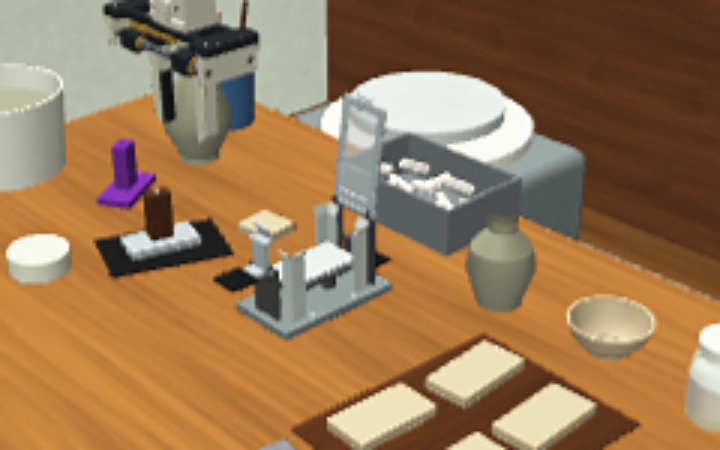

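play_rows(slide=[[-0.03, -0.124, 0.096], [-0.03, -0.124, 0.096], [-0.03, -0.124, 0.096], [-0.03, -0.124, 0.096], [-0.03, -0.124, 0.096], [-0.03, -0.124, 0.096], [-0.03, -0.124, 0.096], [-0.03, -0.124, 0.096]], twist=[[0, 0, 0.006], [0, 0, 0.006], [0, 0, 0.006], [0, 0, 0.006], [0, 0, 0.006], [0, 0, 0.006], [0, 0, 0], [0, 0, 0]])

```text
t: 8.55
tool_pos: [0.4467, -0.219, 0.0936]
orientation: [-0.099, -3.138, -0.002]
force: [0.8, 0.3, 0.3]
opening: 0.0929
gripper_force: 0.0
```

```bash
python3 -c "
from h import *
go([.4547,-.2172,.007],176.4)"
```

```text
t 8.6 pos [ 0.4467 -0.219   0.0936] F [0.8 0.3 0.3] op 0.0929 gf 0.0 q [-0.56 -0.05  1.91  0.    1.29 -2.07]
slide total [-0.032  0.009  0.346] twist total [ 0.001 -0.002 -0.   ] toolx yaw 176.4
```

play_rows(slide=[[-0.012, 0.002, 0.05], [-0.01, 0.003, 0.05], [-0.01, 0.002, 0.05], [0, 0.002, 0.05], [0, 0, 0.05], [0, 0, 0.045], [0, 0, 0.025], [0, 0, 0]], twist=[[0, 0, 0], [0, 0, 0], [0, 0, 0], [0, 0, 0], [0, 0, 0], [0, 0, 0], [0, 0, 0], [0, 0, 0]])

```text
t: 9.35
tool_pos: [0.4554, -0.2162, 0.0145]
orientation: [-0.098, -3.138, -0.001]
force: [0.1, 0.1, 0.3]
opening: 0.0927
gripper_force: 0.0
```

```bash
python3 -c "
from h import *
go([.4547,-.2172,.007],176.4)"
```

```text
t 9.3 pos [ 0.4554 -0.2162  0.0145] F [0.1 0.1 0.3] op 0.0927 gf 0.0 q [-0.54  0.08  1.94 -0.    1.13 -2.05]
slide total [ 0.003 -0.004  0.03 ] twist total [ 0.001 -0.002  0.   ] toolx yaw 176.4
```

play_rows(slide=[[0, -0.002, 0.015], [0, -0.002, 0.015], [0, 0, 0], [0, 0, 0], [0, 0, 0], [0, 0, 0], [0, 0, 0], [0, 0, 0]], twist=[[0, 0, 0], [0, 0, 0], [0, 0, 0], [0, 0, 0], [0, 0, 0], [0, 0, 0], [0, 0, 0], [0, 0, 0]])

```text
t: 10.15
tool_pos: [0.4561, -0.2178, 0.0082]
orientation: [0.099, 3.14, -0.0]
force: [0.6, 0.6, 0.0]
opening: 0.0927
gripper_force: 0.0
```

play_rows(slide=[[0, 0, 0], [0, 0, 0], [0, 0, 0], [0, 0, 0], [0, 0, 0], [0, 0, 0], [0, 0, 0], [0, 0, 0]], twist=[[0, 0, 0], [0, 0, 0], [0, 0, 0], [0, 0, 0], [0, 0, 0], [0, 0, 0], [0, 0, 0], [0, 0, 0]], fingers=1, force=40)

```text
t: 10.95
tool_pos: [0.4561, -0.2178, 0.0081]
orientation: [0.099, 3.14, -0.0]
force: [-0.4, -0.2, -0.5]
opening: 0.0591
gripper_force: 40.0
```

play_rows(slide=[[0, 0, -0.03], [0, 0, -0.06], [0, 0, -0.1], [0, 0, -0.1], [0, 0, -0.1], [0, 0, -0.1], [0, 0, -0.1], [0, 0, -0.1]], twist=[[0, 0, 0], [0, 0, 0], [0, 0, 0], [0, 0, 0], [0, 0, 0], [0, 0, 0], [0, 0, 0], [0, 0, 0]])

```text
t: 11.75
tool_pos: [0.4558, -0.2175, 0.1821]
orientation: [0.099, 3.14, 0.0]
force: [0.3, -0.2, -2.7]
opening: 0.0596
gripper_force: 40.0
```

play_rows(slide=[[-0.051, 0.128, 0], [-0.051, 0.128, 0], [-0.051, 0.128, 0], [-0.051, 0.128, 0], [-0.051, 0.128, 0], [-0.051, 0.128, 0], [-0.051, 0.128, 0], [-0.051, 0.128, 0]], twist=[[0, 0, 0], [0, 0, 0], [0, 0, 0], [0, 0, 0], [0, 0, -0.011], [0, 0, -0.011], [0, 0, -0.011], [0, 0, -0.01]])

```text
t: 12.55
tool_pos: [0.572, 0.0338, 0.181]
orientation: [-0.027, -3.141, -0.0]
force: [0.4, 1.0, -1.2]
opening: 0.0598
gripper_force: 40.0
```

```bash
python3 -c "
from h import *
go([.573,.031,.064],179)
im,d,c=snap('side'); cv2.imwrite('pics/side4.png',cv2.resize(im[110:260,220:460,::-1],None,fx=3,fy=3))"
```

```text
t 12.6 pos [0.572  0.0338 0.181 ] F [ 0.4  1.  -1.2] op 0.0598 gf 40.0 q [-0.03  0.08  1.61  0.    1.45 -1.58]
slide total [-0.004 -0.011  0.468] twist total [ 0. -0.  0.] toolx yaw 179.0
```

View pics/side4.png

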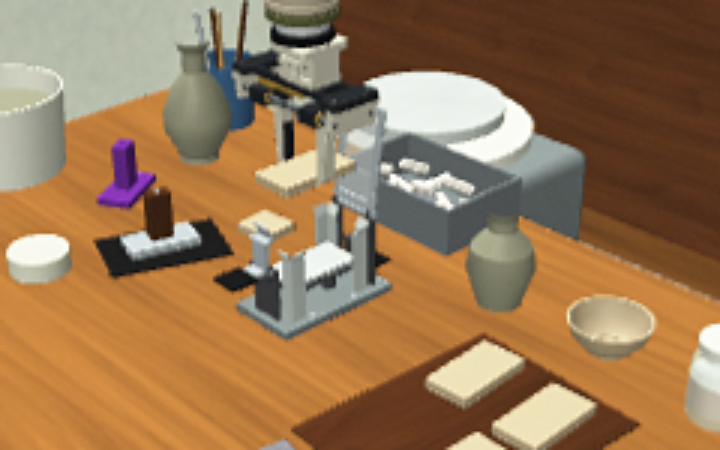

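play_rows(slide=[[-0.002, -0.005, 0.04], [-0.002, -0.006, 0.05], [0, 0, 0.05], [0, 0, 0.05], [0, 0, 0.05], [0, 0, 0.05], [0, 0, 0.04], [0, 0, 0.03]], twist=[[0, 0, 0], [0, 0, 0], [0, 0, 0], [0, 0, 0], [0, 0, 0], [0, 0, 0], [0, 0, 0], [0, 0, 0]])

```text
t: 13.4
tool_pos: [0.5723, 0.0295, 0.0894]
orientation: [-0.028, -3.14, -0.0]
force: [-0.9, -0.4, -1.2]
opening: 0.0592
gripper_force: 40.0
```

play_rows(slide=[[0, 0, 0.02], [0, 0, 0.02], [0, 0, 0.02], [0, 0, 0.02], [0, 0, 0.02], [0, 0, 0.01], [0, 0, 0], [0, 0, 0]], twist=[[0, 0, 0], [0, 0, 0], [0, 0, 0], [0, 0, 0], [0, 0, 0], [0, 0, 0], [0, 0, 0], [0, 0, 0]])

```text
t: 14.2
tool_pos: [0.5728, 0.0296, 0.0632]
orientation: [0.028, 3.141, 0.0]
force: [-0.7, -0.4, -2.4]
opening: 0.0594
gripper_force: 40.0
```

```bash
python3 -c "
from h import *
go([.573,.031,.063],179)
im,d,c=snap('side'); cv2.imwrite('pics/side5.png',cv2.resize(im[110:260,220:460,::-1],None,fx=3,fy=3))"
```

```text
t 14.2 pos [0.5728 0.0296 0.0632] F [-0.7 -0.4 -2.4] op 0.0594 gf 40.0 q [-0.04  0.19  1.72  0.    1.24 -1.59]
slide total [-0.001  0.006  0.001] twist total [ 0.  0. -0.] toolx yaw 179.0
```

play_rows(slide=[[0, 0, 0], [0, 0, 0], [0, 0, 0], [0, 0, 0], [0, 0, 0], [0, 0, 0], [0, 0, 0], [0, 0, -0.02]], twist=[[0, 0, 0], [0, 0, 0], [0, 0, 0], [0, 0, 0], [0, 0, 0], [0, 0, 0], [0, 0, 0], [0, 0, 0]], fingers=-1)

```text
t: 15.05
tool_pos: [0.5721, 0.0296, 0.0675]
orientation: [-0.028, -3.14, -0.0]
force: [0.3, -0.7, -0.9]
opening: 0.0928
gripper_force: 0.0
```

play_rows(slide=[[0, 0, -0.04], [0, 0, -0.06], [0, 0, -0.08], [0, 0, -0.1], [0, 0, -0.1], [0, 0, -0.06], [0, -0.1, -0.05], [0, -0.15, 0]], twist=[[0, 0, 0], [0, 0, 0], [0, 0, 0], [0, 0, 0], [0, 0, 0], [0, 0, 0], [0, 0, 0], [0, 0, 0]])

```text
t: 15.85
tool_pos: [0.5732, -0.0322, 0.1942]
orientation: [0.023, 3.137, -0.0]
force: [0.8, 0.2, -0.2]
opening: 0.0932
gripper_force: 0.0
```

```bash
cat > m4.py <<'E'
from h import *
import sys
im,d,c=snap("top"); hsv=cv2.cvtColor(im,cv2.COLOR_RGB2HSV)
H,S,V=[hsv[:,:,i].astype(int) for i in range(3)]
m=(H>8)&(H<28)&(S>22)&(S<110)&(V>175)
for k in blobs(m,250):
    print(k.mean(0).round(),"sheet-z",rect(c,k,.018),"mag-z",rect(c,k,.058+.0135*float(sys.argv[1])) if abs(k[:,0].mean()-296)<30 else "")
if len(sys.argv)>2: cv2.imwrite("pics/"+sys.argv[2],cv2.resize(im[110:260,140:450,::-1],None,fx=2.58,fy=2.58))
go([.5924,-.2304,.1],-176.7)
E
python3 m4.py 1
```

```text
[334. 371.] sheet-z (0.0372, -0.0728, 142, 61, -0.2) mag-z 
[268. 336.] sheet-z (0.1387, 0.1017, 403, 222, -11.3) mag-z (0.1495, 0.0949, 384, 212, -11.3)
[277. 244.] sheet-z (0.3906, 0.081, 115, 58, 83.3) mag-z (0.3899, 0.0752, 109, 55, 83.3)
[424. 223.] sheet-z (0.4494, -0.34, 108, 57, -1.5) mag-z 
[294. 185.] sheet-z (0.5573, 0.0354, 65, 59, 0.5) mag-z (0.549, 0.0316, 62, 56, 0.5)
[423. 177.] sheet-z (0.5819, -0.3406, 108, 58, 2.2) mag-z 
[385. 173.] sheet-z (0.5927, -0.2304, 108, 58, 3.2) mag-z 
[233. 153.] sheet-z (0.6542, 0.2169, 58, 53, -84.1) mag-z 
[409. 118.] sheet-z (0.758, -0.3072, 64, 57, -33.6) mag-z 
[342. 187.] sheet-z (0.5573, -0.1058, 470, 11, -8.3) mag-z 
[335. 186.] sheet-z (0.5604, -0.0845, 473, 15, -8.3) mag-z 
[310. 116.] sheet-z (0.7646, -0.0114, 172, 78, 81.3) mag-z (0.7469, -0.013, 164, 74, 81.3)
[265. 175.] sheet-z (0.594, 0.1216, 469, 13, -8.8) mag-z 
[257. 174.] sheet-z (0.5944, 0.1425, 473, 16, -8.8) mag-z 
t 15.9 pos [ 0.5724 -0.0385  0.193 ] F [ 0.7 -3.3  0.3] op 0.093 gf 0.0 q [-0.15  0.07  1.6  -0.    1.47 -1.71]
slide total [-0.093 -0.764  0.375] twist total [-0.004  0.003 -0.072] toolx yaw 179.0
```

play_rows(slide=[[-0.012, -0.1, 0.02], [-0.012, -0.1, 0.02], [-0.012, -0.1, 0.04], [-0.012, -0.1, 0.06], [-0.012, -0.1, 0.06], [-0.012, -0.1, 0.06], [-0.012, -0.1, 0.06], [-0.01, -0.064, 0.055]], twist=[[0, 0, 0], [0, 0, 0], [0, 0, 0], [0, 0, 0], [0, 0, -0.018], [0, 0, -0.018], [0, 0, -0.018], [0, 0, -0.018]])

```text
t: 16.7
tool_pos: [0.5939, -0.2258, 0.0965]
orientation: [0.09, -3.14, 0.001]
force: [-0.4, 0.1, 0.5]
opening: 0.0931
gripper_force: 0.0
```

```bash
python3 -c "
from h import *
go([.5925,-.2304,.008],-176.7)"
```

```text
t 16.7 pos [ 0.5939 -0.2258  0.0965] F [-0.4  0.1  0.5] op 0.0931 gf 0.0 q [-0.44  0.31  1.51 -0.    1.32 -2.07]
slide total [ 0.007 -0.018  0.354] twist total [-0. -0. -0.] toolx yaw -176.7
```

play_rows(slide=[[0.003, -0.008, 0.05], [0.002, -0.004, 0.05], [0, 0, 0.05], [0, 0, 0.05], [0, 0, 0.05], [0, 0, 0.05], [0, 0, 0.025], [0, 0, 0]], twist=[[0, 0, 0], [0, 0, 0], [0, 0, 0], [0, 0, 0], [0, 0, 0], [0, 0, 0], [0, 0, 0], [0, 0, 0]])

```text
t: 17.5
tool_pos: [0.5921, -0.2265, 0.0141]
orientation: [0.091, -3.138, -0.002]
force: [0.7, -0.2, -0.3]
opening: 0.0928
gripper_force: 0.0
```

```bash
python3 -c "
from h import *
go([.5925,-.2304,.008],-176.7)"
```

```text
t 17.5 pos [ 0.5921 -0.2265  0.0141] F [ 0.7 -0.2 -0.3] op 0.0928 gf 0.0 q [-0.45  0.4   1.56 -0.    1.18 -2.07]
slide total [-0.001 -0.016  0.024] twist total [ 0.001 -0.002  0.   ] toolx yaw -176.7
```

play_rows(slide=[[0, -0.008, 0.012], [0, -0.008, 0.012], [0, 0, 0], [0, 0, 0], [0, 0, 0], [0, 0, 0], [0, 0, 0], [0, 0, 0]], twist=[[0, 0, 0], [0, 0, 0], [0, 0, 0], [0, 0, 0], [0, 0, 0], [0, 0, 0], [0, 0, 0], [0, 0, 0]])

```text
t: 18.3
tool_pos: [0.5932, -0.231, 0.0097]
orientation: [-0.09, 3.14, -0.0]
force: [-0.7, -0.5, -0.5]
opening: 0.0929
gripper_force: 0.0
```

play_rows(slide=[[0, 0, 0], [0, 0, 0], [0, 0, 0], [0, 0, 0], [0, 0, 0], [0, 0, 0], [0, 0, 0], [0, 0, 0]], twist=[[0, 0, 0], [0, 0, 0], [0, 0, 0], [0, 0, 0], [0, 0, 0], [0, 0, 0], [0, 0, 0], [0, 0, 0]], fingers=1, force=40)

```text
t: 19.1
tool_pos: [0.5932, -0.2311, 0.0096]
orientation: [-0.09, 3.14, -0.0]
force: [0.7, -0.8, 0.7]
opening: 0.0596
gripper_force: 40.0
```

play_rows(slide=[[0, 0, -0.03], [0, 0, -0.06], [0, 0, -0.1], [0, 0, -0.11], [0, 0, -0.11], [0, 0, -0.11], [0, 0, -0.11], [0, 0, -0.1]], twist=[[0, 0, 0], [0, 0, 0], [0, 0, 0], [0, 0, 0], [0, 0, 0], [0, 0, 0], [0, 0, 0], [0, 0, 0]])

```text
t: 19.9
tool_pos: [0.5934, -0.2311, 0.1953]
orientation: [-0.09, 3.139, -0.001]
force: [0.9, -0.5, -2.0]
opening: 0.0593
gripper_force: 40.0
```

play_rows(slide=[[0.003, 0.14, 0], [0.003, 0.14, 0], [0.003, 0.14, 0], [0.003, 0.14, 0], [0.003, 0.14, 0], [0.003, 0.14, 0], [0, 0.14, 0], [0, 0.068, 0]], twist=[[0, 0, 0], [0, 0, 0], [0, 0, 0], [0, 0, 0], [0, 0, 0], [0, 0, 0], [0, 0, 0.03], [0, 0, 0.042]])

```text
t: 20.7
tool_pos: [0.5739, 0.0331, 0.1938]
orientation: [0.027, 3.14, 0.001]
force: [-0.1, -0.5, -2.4]
opening: 0.0591
gripper_force: 40.0
```

```bash
python3 -c "
from h import *
go([.573,.031,.077],179)"
```

```text
t 20.7 pos [0.5739 0.0331 0.1938] F [-0.1 -0.5 -2.4] op 0.0591 gf 40.0 q [-0.03  0.07  1.59  0.    1.47 -1.59]
slide total [ 0.004 -0.009  0.467] twist total [0.001 0.001 0.   ] toolx yaw 179.0
```

play_rows(slide=[[0.002, -0.005, 0.04], [0.002, -0.004, 0.05], [0, 0, 0.05], [0, 0, 0.05], [0, 0, 0.05], [0, 0, 0.05], [0, 0, 0.04], [0, 0, 0.03]], twist=[[0, 0, 0], [0, 0, 0], [0, 0, 0], [0, 0, 0], [0, 0, 0], [0, 0, 0], [0, 0, 0], [0, 0, 0]])

```text
t: 21.5
tool_pos: [0.5727, 0.0279, 0.1008]
orientation: [-0.028, -3.14, -0.0]
force: [0.3, -0.5, -1.8]
opening: 0.06
gripper_force: 40.0
```

play_rows(slide=[[0, 0, 0.02], [0, 0, 0.02], [0, 0, 0.02], [0, 0, 0.02], [0, 0, 0.015], [0, 0, 0.005], [0, 0, 0], [0, 0, 0]], twist=[[0, 0, 0], [0, 0, 0], [0, 0, 0], [0, 0, 0], [0, 0, 0], [0, 0, 0], [0, 0, 0], [0, 0, 0]])

```text
t: 22.3
tool_pos: [0.5734, 0.0281, 0.0776]
orientation: [0.028, 3.141, 0.0]
force: [-0.4, -1.1, -0.3]
opening: 0.0593
gripper_force: 40.0
```

```bash
python3 -c "
from h import *
go([.573,.031,.0785],179)
im,d,c=snap('side'); cv2.imwrite('pics/side6.png',cv2.resize(im[110:260,220:460,::-1],None,fx=3,fy=3))"
```

```text
t 22.3 pos [0.5734 0.0281 0.0776] F [-0.4 -1.1 -0.3] op 0.0593 gf 40.0 q [-0.04  0.17  1.71  0.    1.26 -1.59]
slide total [ 0.002  0.012 -0.004] twist total [ 0.  0. -0.] toolx yaw 179.0
```

View pics/side6.png

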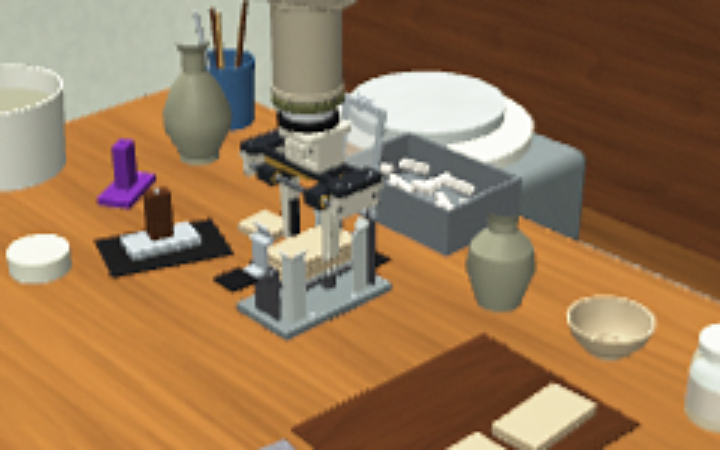

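play_rows(slide=[[0, 0.005, -0.004], [0, 0.005, 0], [0, 0, 0], [0, 0, 0], [0, 0, 0], [0, 0, 0], [0, 0, 0], [0, 0, 0]], twist=[[0, 0, 0], [0, 0, 0], [0, 0, 0], [0, 0, 0], [0, 0, 0], [0, 0, 0], [0, 0, 0], [0, 0, 0]])

```text
t: 23.15
tool_pos: [0.5732, 0.0305, 0.0781]
orientation: [0.028, 3.141, -0.0]
force: [-0.8, 0.4, -2.2]
opening: 0.0595
gripper_force: 40.0
```

play_rows(slide=[[0, 0, 0], [0, 0, 0], [0, 0, 0], [0, 0, 0], [0, 0, 0], [0, 0, 0], [0, 0, 0], [0, 0, -0.02]], twist=[[0, 0, 0], [0, 0, 0], [0, 0, 0], [0, 0, 0], [0, 0, 0], [0, 0, 0], [0, 0, 0], [0, 0, 0]], fingers=-1)

```text
t: 23.95
tool_pos: [0.5725, 0.0306, 0.0825]
orientation: [-0.028, -3.14, -0.0]
force: [0.3, -0.9, 0.9]
opening: 0.0931
gripper_force: 0.0
```

play_rows(slide=[[0, 0, -0.04], [0, 0, -0.06], [0, 0, -0.08], [0, 0, -0.1], [0, 0, -0.1], [0, -0.04, -0.06], [0, -0.1, -0.03], [0, -0.15, 0]], twist=[[0, 0, 0], [0, 0, 0], [0, 0, 0], [0, 0, 0], [0, 0, 0], [0, 0, 0], [0, 0, 0], [0, 0, 0]])

```text
t: 24.75
tool_pos: [0.573, -0.0421, 0.2035]
orientation: [0.024, 3.138, -0.0]
force: [1.3, -0.0, -0.2]
opening: 0.0931
gripper_force: 0.0
```

play_rows(slide=[[0, -0.15, 0], [0, -0.15, 0], [0, -0.15, 0], [0, -0.15, 0], [0, -0.12, 0], [0, -0.05, 0], [0, 0, 0], [0, 0, 0]], twist=[[0, 0, 0], [0, 0, 0], [0, 0, 0], [0, 0, 0], [0, 0, 0], [0, 0, 0], [0, 0, 0], [0, 0, 0]])

```text
t: 25.55
tool_pos: [0.5684, -0.2338, 0.2007]
orientation: [-0.028, -3.141, -0.001]
force: [-0.7, 0.4, 0.1]
opening: 0.0925
gripper_force: 0.0
```

```bash
sed -i 's/^go.*/go([.582,-.3405,.1],-177.8)/; s/blobs(m,250)/[k for k in blobs(m,250) if k[:,1].max()<245 and k[:,1].min()>110]/' m4.py; python3 m4.py 2 top7.png
```

```text
[380. 228.] sheet-z (0.4356, -0.2168, 110, 54, 63.3) mag-z 
[419. 218.] sheet-z (0.4554, -0.3344, 96, 46, -1.5) mag-z 
[423. 186.] sheet-z (0.5568, -0.3415, 60, 56, -89.8) mag-z 
[294. 176.] sheet-z (0.5843, 0.0372, 113, 62, 0.5) mag-z (0.5724, 0.0324, 107, 58, 0.5)
[233. 153.] sheet-z (0.6542, 0.2169, 58, 53, -84.1) mag-z 
t 25.6 pos [ 0.5685 -0.2333  0.2008] F [-0.2  0.4 -0.3] op 0.0929 gf 0.0 q [-0.47  0.18  1.47  0.    1.5  -2.03]
slide total [-0.061 -0.428  0.403] twist total [ 0.001  0.    -0.053] toolx yaw 179.0
```

play_rows(slide=[[-0.01, -0.07, 0.06], [-0.01, -0.07, 0.06], [-0.01, -0.07, 0.06], [-0.01, -0.07, 0.06], [-0.01, -0.07, 0.06], [-0.01, -0.07, 0.06], [0, -0.008, 0.043], [0, 0, 0]], twist=[[0, 0, 0], [0, 0, 0], [0, 0, 0], [0, 0, 0], [0, 0, -0.013], [0, 0, -0.013], [0, 0, -0.013], [0, 0, -0.014]])

```text
t: 26.4
tool_pos: [0.581, -0.3397, 0.0976]
orientation: [0.062, -3.138, -0.004]
force: [-1.3, 0.9, -0.5]
opening: 0.0929
gripper_force: 0.0
```

play_rows(slide=[[0, 0, 0.05], [0, 0, 0.05], [0, 0, 0.05], [0, 0, 0.05], [0, 0, 0.05], [0, 0, 0.05], [0, 0, 0.03], [0, 0, 0]], twist=[[0, 0, 0], [0, 0, 0], [0, 0, 0], [0, 0, 0], [0, 0, 0], [0, 0, 0], [0, 0, 0], [0, 0, 0]])

```text
t: 27.2
tool_pos: [0.5807, -0.341, 0.0154]
orientation: [0.059, -3.139, -0.003]
force: [-0.1, -0.1, -0.2]
opening: 0.093
gripper_force: 0.0
```

```bash
python3 -c "
from h import *
go([.582,-.3405,.008],-177.8)"
```

```text
t 27.2 pos [ 0.5807 -0.341   0.0154] F [-0.1 -0.1 -0.2] op 0.093 gf 0.0 q [-0.61  0.49  1.43 -0.    1.22 -2.22]
slide total [-0.005  0.002  0.029] twist total [ 0.002 -0.002 -0.001] toolx yaw -177.9
```

play_rows(slide=[[-0.005, 0, 0.015], [0, 0, 0.014], [0, 0, 0], [0, 0, 0], [0, 0, 0], [0, 0, 0], [0, 0, 0], [0, 0, 0]], twist=[[0, 0, 0], [0, 0, 0], [0, 0, 0], [0, 0, 0], [0, 0, 0], [0, 0, 0], [0, 0, 0], [0, 0, 0]])

```text
t: 28.0
tool_pos: [0.5831, -0.3417, 0.0103]
orientation: [-0.059, 3.141, -0.0]
force: [0.7, -0.1, -0.7]
opening: 0.0933
gripper_force: 0.0
```

play_rows(slide=[[0, 0, 0], [0, 0, 0], [0, 0, 0], [0, 0, 0], [0, 0, 0], [0, 0, 0], [0, 0, 0], [0, 0, 0]], twist=[[0, 0, 0], [0, 0, 0], [0, 0, 0], [0, 0, 0], [0, 0, 0], [0, 0, 0], [0, 0, 0], [0, 0, 0]], fingers=1, force=40)

```text
t: 28.8
tool_pos: [0.5831, -0.3416, 0.0102]
orientation: [-0.059, 3.141, -0.0]
force: [0.2, -0.5, 0.9]
opening: 0.0592
gripper_force: 40.0
```

play_rows(slide=[[0, 0, -0.03], [0, 0, -0.06], [0, 0, -0.1], [0, 0, -0.12], [0, 0, -0.12], [0, 0, -0.12], [0, 0, -0.12], [0, 0, -0.1]], twist=[[0, 0, 0], [0, 0, 0], [0, 0, 0], [0, 0, 0], [0, 0, 0], [0, 0, 0], [0, 0, 0], [0, 0, 0]])

```text
t: 29.6
tool_pos: [0.5835, -0.3418, 0.2064]
orientation: [-0.059, 3.139, -0.002]
force: [0.3, -0.5, -2.9]
opening: 0.0598
gripper_force: 40.0
```

play_rows(slide=[[-0.002, 0.15, 0], [-0.002, 0.15, 0], [-0.002, 0.15, 0], [-0.002, 0.15, 0], [-0.002, 0.15, 0], [-0.002, 0.15, 0], [-0.002, 0.15, 0], [-0.002, 0.15, 0]], twist=[[0, 0, 0], [0, 0, 0], [0, 0, 0], [0, 0, 0], [0, 0, 0], [0, 0, 0], [0, 0, 0], [0, 0, 0]])

```text
t: 30.4
tool_pos: [0.5757, -0.0401, 0.2043]
orientation: [-0.059, 3.139, -0.0]
force: [0.9, 0.5, -2.7]
opening: 0.0594
gripper_force: 40.0
```

play_rows(slide=[[-0.002, 0.15, 0], [-0.002, 0.1, 0], [0, 0.036, 0], [0, 0, 0], [0, 0, 0], [0, 0, 0], [0, 0, 0], [0, 0, 0]], twist=[[0, 0, 0], [0, 0, 0], [0, 0, 0], [0, 0, 0.018], [0, 0, 0.018], [0, 0, 0.018], [0, 0, 0], [0, 0, 0]])

```text
t: 31.2
tool_pos: [0.5741, 0.0289, 0.2025]
orientation: [-0.032, -3.141, 0.0]
force: [0.8, -0.8, -2.5]
opening: 0.0592
gripper_force: 40.0
```

```bash
python3 -c "
from h import *
go([.573,.031,.0925],179)"
```

```text
t 31.2 pos [0.5741 0.0289 0.2025] F [ 0.8 -0.8 -2.5] op 0.0592 gf 40.0 q [-0.04  0.07  1.58 -0.    1.49 -1.59]
slide total [0.004 0.008 0.44 ] twist total [-0.    -0.    -0.003] toolx yaw 178.8
```

play_rows(slide=[[0, 0.004, 0.04], [0, 0.004, 0.05], [0, 0, 0.05], [0, 0, 0.05], [0, 0, 0.05], [0, 0, 0.05], [0, 0, 0.04], [0, 0, 0.03]], twist=[[0, 0, 0], [0, 0, 0], [0, 0, 0], [0, 0, 0], [0, 0, 0], [0, 0, 0], [0, 0, 0], [0, 0, 0]])

```text
t: 32.0
tool_pos: [0.5737, 0.0319, 0.1113]
orientation: [-0.03, -3.14, -0.0]
force: [-0.5, 0.3, -1.2]
opening: 0.0592
gripper_force: 40.0
```

play_rows(slide=[[0, 0, 0.02], [0, 0, 0.02], [0, 0, 0.02], [0, 0, 0.015], [0, 0, 0.005], [0, 0, 0], [0, 0, 0], [0, 0, 0]], twist=[[0, 0, 0], [0, 0, 0], [0, 0, 0], [0, 0, 0], [0, 0, 0], [0, 0, 0], [0, 0, 0], [0, 0, 0]])

```text
t: 32.8
tool_pos: [0.5742, 0.0318, 0.0928]
orientation: [0.03, 3.141, -0.0]
force: [-0.2, -1.0, -1.9]
opening: 0.0594
gripper_force: 40.0
```

```bash
python3 -c "
from h import *
go([.573,.031,.0925],179)"
```

```text
t 32.8 pos [0.5742 0.0318 0.0928] F [-0.2 -1.  -1.9] op 0.0594 gf 40.0 q [-0.03  0.16  1.69 -0.    1.29 -1.59]
slide total [ 0.005 -0.003  0.001] twist total [-0.     0.    -0.001] toolx yaw 178.9
```

play_rows(slide=[[0, 0, 0.003], [0, 0, 0], [0, 0, 0], [0, 0, 0], [0, 0, 0], [0, 0, 0], [0, 0, 0], [0, 0, -0.02]], twist=[[0, 0, 0], [0, 0, 0], [0, 0, 0], [0, 0, 0], [0, 0, 0], [0, 0, 0], [0, 0, 0], [0, 0, 0]], fingers=-1)

```text
t: 33.6
tool_pos: [0.5735, 0.0319, 0.0963]
orientation: [-0.03, -3.14, -0.0]
force: [-0.5, -0.5, 0.8]
opening: 0.0929
gripper_force: 0.0
```

play_rows(slide=[[0, 0, -0.04], [0, 0, -0.06], [0, 0, -0.08], [0, 0, -0.1], [0, 0, -0.1], [0, -0.04, -0.06], [0, -0.1, -0.03], [0, -0.15, 0]], twist=[[0, 0, 0], [0, 0, 0], [0, 0, 0], [0, 0, 0], [0, 0, 0], [0, 0, 0], [0, 0, 0], [0, 0, 0]])

```text
t: 34.4
tool_pos: [0.5738, -0.0408, 0.2173]
orientation: [0.026, 3.138, -0.0]
force: [1.2, -0.2, -0.0]
opening: 0.093
gripper_force: 0.0
```

play_rows(slide=[[0.05, -0.15, 0], [0.05, -0.1, 0], [0.05, -0.1, 0], [0.05, -0.05, 0], [0.05, 0, 0], [0, 0, 0], [0, 0, 0], [0, 0, 0]], twist=[[0, 0, 0], [0, 0, 0], [0, 0, 0], [0, 0, 0], [0, 0, 0], [0, 0, 0], [0, 0, 0], [0, 0, 0]])

```text
t: 35.2
tool_pos: [0.5089, -0.1391, 0.2146]
orientation: [0.029, 3.141, 0.0]
force: [0.1, 0.1, -0.2]
opening: 0.093
gripper_force: 0.0
```

```bash
sed -i 's/^go.*/go([.4494,-.34,.1],178.5)/' m4.py; python3 m4.py 3 top8.png
```

```text
[293. 175.] sheet-z (0.5882, 0.0397, 117, 64, -1.8) mag-z (0.5735, 0.0337, 109, 60, -1.8)
[233. 153.] sheet-z (0.6542, 0.2169, 58, 53, -84.1) mag-z 
[387. 157.] sheet-z (0.6432, -0.2329, 179, 83, 68.3) mag-z 
t 35.2 pos [ 0.5089 -0.139   0.2145] F [ 0.6 -0.5 -0.8] op 0.0929 gf 0.0 q [-0.36 -0.06  1.7   0.    1.51 -1.92]
slide total [ 0.223 -0.808  0.458] twist total [0.    0.    0.008] toolx yaw 179.0
```

View pics/top8.png

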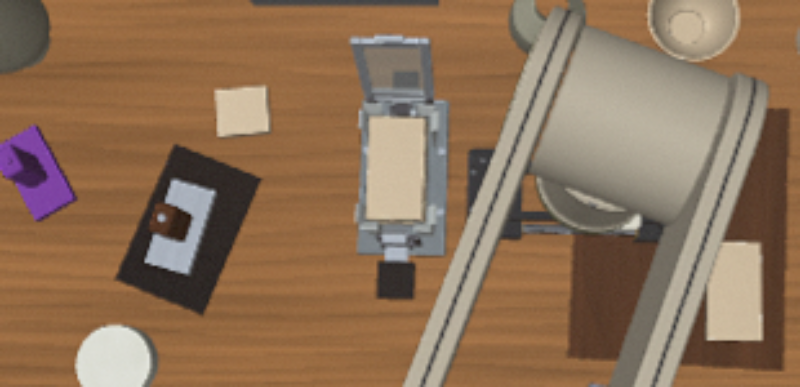

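play_rows(slide=[[0.035, -0.12, 0.05], [0.035, -0.12, 0.07], [0.035, -0.12, 0.07], [0.035, -0.12, 0.07], [0.035, -0.12, 0.07], [0.035, -0.12, 0.07], [0.013, -0.08, 0.05], [0, -0.008, 0.008]], twist=[[0, 0, 0.004], [0, 0, 0.004], [0, 0, 0], [0, 0, 0], [0, 0, 0], [0, 0, 0], [0, 0, 0], [0, 0, 0]])

```text
t: 36.05
tool_pos: [0.4462, -0.341, 0.0977]
orientation: [-0.046, -3.139, -0.003]
force: [-0.1, -0.3, -0.7]
opening: 0.0927
gripper_force: 0.0
```

play_rows(slide=[[0, 0, 0.05], [0, 0, 0.05], [0, 0, 0.05], [0, 0, 0.05], [0, 0, 0.05], [0, 0, 0.05], [0, 0, 0.03], [0, 0, 0]], twist=[[0, 0, 0], [0, 0, 0], [0, 0, 0], [0, 0, 0], [0, 0, 0], [0, 0, 0], [0, 0, 0], [0, 0, 0]])

```text
t: 36.85
tool_pos: [0.4466, -0.3392, 0.0157]
orientation: [-0.043, -3.139, -0.003]
force: [0.2, 0.3, -0.1]
opening: 0.093
gripper_force: 0.0
```

```bash
python3 -c "
from h import *
go([.4494,-.34,.008],178.5)"
```

```text
t 36.9 pos [ 0.4466 -0.3392  0.0157] F [ 0.2  0.3 -0.1] op 0.093 gf 0.0 q [-0.74  0.22  1.78 -0.    1.15 -2.28]
slide total [-0.011 -0.003  0.031] twist total [ 0.002 -0.002 -0.001] toolx yaw 178.4
```

play_rows(slide=[[-0.011, -0.003, 0.015], [0, 0, 0.014], [0, 0, 0], [0, 0, 0], [0, 0, 0], [0, 0, 0], [0, 0, 0], [0, 0, 0]], twist=[[0, 0, 0], [0, 0, 0], [0, 0, 0], [0, 0, 0], [0, 0, 0], [0, 0, 0], [0, 0, 0], [0, 0, 0]])

```text
t: 37.65
tool_pos: [0.4503, -0.3408, 0.0102]
orientation: [0.043, 3.141, -0.0]
force: [0.3, -0.1, 0.4]
opening: 0.093
gripper_force: 0.0
```

play_rows(slide=[[0, 0, 0], [0, 0, 0], [0, 0, 0], [0, 0, 0], [0, 0, 0], [0, 0, 0], [0, 0, 0], [0, 0, 0]], twist=[[0, 0, 0], [0, 0, 0], [0, 0, 0], [0, 0, 0], [0, 0, 0], [0, 0, 0], [0, 0, 0], [0, 0, 0]], fingers=1, force=40)

```text
t: 38.45
tool_pos: [0.4502, -0.3408, 0.0101]
orientation: [-0.043, -3.141, 0.0]
force: [0.2, -0.0, 0.7]
opening: 0.0591
gripper_force: 40.0
```

play_rows(slide=[[0, 0, -0.03], [0, 0, -0.06], [0, 0, -0.1], [0, 0, -0.13], [0, 0, -0.13], [0, 0, -0.13], [0, 0, -0.13], [0, 0, -0.12]], twist=[[0, 0, 0], [0, 0, 0], [0, 0, 0], [0, 0, 0], [0, 0, 0], [0, 0, 0], [0, 0, 0], [0, 0, 0]])

```text
t: 39.25
tool_pos: [0.4503, -0.3408, 0.221]
orientation: [0.043, 3.14, -0.002]
force: [0.3, -0.5, -1.2]
opening: 0.0594
gripper_force: 40.0
```

play_rows(slide=[[-0.045, 0.15, 0], [-0.045, 0.15, 0], [-0.045, 0.15, 0], [-0.045, 0.15, 0], [-0.045, 0.15, 0], [-0.045, 0.15, 0], [-0.045, 0.15, 0], [-0.045, 0.15, 0]], twist=[[0, 0, 0], [0, 0, 0], [0, 0, 0], [0, 0, 0], [0, 0, 0], [0, 0, 0], [0, 0, 0], [0, 0, 0]])

```text
t: 40.05
tool_pos: [0.5487, -0.0417, 0.2193]
orientation: [0.043, 3.14, -0.0]
force: [1.1, 0.6, -1.7]
opening: 0.0593
gripper_force: 40.0
```

play_rows(slide=[[-0.045, 0.15, 0], [-0.038, 0.1, 0], [-0.01, 0.048, 0], [0, 0, 0], [0, 0, 0], [0, 0, 0], [0, 0, 0], [0, 0, 0]], twist=[[0, 0, 0], [0, 0, 0], [0, 0, 0], [0, 0, -0.01], [0, 0, 0], [0, 0, 0], [0, 0, 0], [0, 0, 0]])

```text
t: 40.85
tool_pos: [0.5735, 0.0295, 0.2177]
orientation: [-0.029, -3.141, 0.0]
force: [0.6, 0.2, -2.2]
opening: 0.0599
gripper_force: 40.0
```

```bash
python3 -c "
from h import *
go([.573,.031,.1055],179)"
```

```text
t 40.9 pos [0.5735 0.0295 0.2177] F [ 0.6  0.2 -2.2] op 0.0599 gf 40.0 q [-0.04  0.06  1.56 -0.    1.52 -1.59]
slide total [0.002 0.006 0.449] twist total [-0.    -0.    -0.001] toolx yaw 179.0
```

play_rows(slide=[[0, 0.003, 0.04], [0, 0.003, 0.05], [0, 0, 0.05], [0, 0, 0.05], [0, 0, 0.05], [0, 0, 0.05], [0, 0, 0.04], [0, 0, 0.03]], twist=[[0, 0, 0], [0, 0, 0], [0, 0, 0], [0, 0, 0], [0, 0, 0], [0, 0, 0], [0, 0, 0], [0, 0, 0]])

```text
t: 41.65
tool_pos: [0.5733, 0.032, 0.1263]
orientation: [-0.026, -3.14, -0.0]
force: [-0.2, 0.2, -1.3]
opening: 0.0593
gripper_force: 40.0
```

play_rows(slide=[[0, 0, 0.02], [0, 0, 0.02], [0, 0, 0.02], [0, 0, 0.02], [0, 0, 0.012], [0, 0, 0], [0, 0, 0], [0, 0, 0]], twist=[[0, 0, 0], [0, 0, 0], [0, 0, 0], [0, 0, 0], [0, 0, 0], [0, 0, 0], [0, 0, 0], [0, 0, 0]])

```text
t: 42.45
tool_pos: [0.5738, 0.032, 0.1049]
orientation: [0.026, 3.141, -0.0]
force: [0.5, -0.8, -0.9]
opening: 0.0597
gripper_force: 40.0
```

```bash
python3 -c "
from h import *
go([.573,.031,.1045],179)"
```

```text
t 42.5 pos [0.5738 0.032  0.1049] F [ 0.5 -0.8 -0.9] op 0.0597 gf 40.0 q [-0.03  0.14  1.69 -0.    1.31 -1.59]
slide total [ 0.003 -0.004  0.002] twist total [-0.     0.     0.001] toolx yaw 179.0
```

play_rows(slide=[[0, 0, 0.003], [0, 0, 0], [0, 0, 0], [0, 0, 0], [0, 0, 0], [0, 0, 0], [0, 0, 0], [0, 0, -0.02]], twist=[[0, 0, 0], [0, 0, 0], [0, 0, 0], [0, 0, 0], [0, 0, 0], [0, 0, 0], [0, 0, 0], [0, 0, 0]], fingers=-1)

```text
t: 43.25
tool_pos: [0.5731, 0.032, 0.1083]
orientation: [-0.026, -3.14, -0.0]
force: [-0.8, 0.0, 0.7]
opening: 0.0932
gripper_force: 0.0
```

play_rows(slide=[[0, 0, -0.04], [0, 0, -0.06], [0, 0, -0.08], [0, 0, -0.1], [0, 0, -0.1], [0, -0.04, -0.06], [0, -0.1, -0.03], [0, -0.15, 0]], twist=[[0, 0, 0], [0, 0, 0], [0, 0, 0], [0, 0, 0], [0, 0, 0], [0, 0, 0], [0, 0, 0], [0, 0, 0]])

```text
t: 44.05
tool_pos: [0.5735, -0.0406, 0.2293]
orientation: [0.022, 3.138, -0.0]
force: [0.3, -0.7, 0.7]
opening: 0.0928
gripper_force: 0.0
```

play_rows(slide=[[0, -0.15, 0], [0, -0.1, 0], [0, -0.1, 0], [0, 0, 0], [0, 0, 0], [0, 0, 0], [0, 0, 0], [0, 0, 0]], twist=[[0, 0, 0], [0, 0, 0], [0, 0, 0], [0, 0, 0], [0, 0, 0], [0, 0, 0], [0, 0, 0], [0, 0, 0]])

```text
t: 44.85
tool_pos: [0.5711, -0.1272, 0.2265]
orientation: [0.024, 3.141, 0.0]
force: [-0.3, -0.1, 0.3]
opening: 0.093
gripper_force: 0.0
```

```bash
python3 m4.py 4; cat > tp.py <<'E'
from h import *
im,d,c=snap("top"); h=cv2.cvtColor(im,cv2.COLOR_RGB2HSV).astype(int); H,S,V=[h[...,i] for i in range(3)]
box=np.zeros(V.shape,bool); box[155:245,175:250]=1
for k in blobs(box&(S<60)&(V>130),30): print("tampplate",k.mean(0).round(),rect(c,k,.016))
dk=box&(V<100)&(H<20)&(S>110)
for k in blobs(dk,20): print("handle",k.mean(0).round(),rect(c,k,.086))
for k in blobs(box&(V<60),500): print("mat",rect(c,k,.004))
yy,xx=np.mgrid[0:400,0:640]; P=ondepth(c,np.c_[xx.ravel(),yy.ravel()],d).reshape(400,640,3)
m=dk&(P[...,2]>.08)&(P[...,2]<.092); print("handle top pts",m.sum(),P[m].mean(0) if m.any() else "")
yy=(abs(P[...,0]-.573)<.045)&(abs(P[...,1]-.031)<.022)&(P[...,2]>.03)&(P[...,2]<.16); print("stack z",np.median(P[yy][:,2]))
go([.5203,.2832,.16],163.8)
E
python3 tp.py
```

```text
[233. 153.] sheet-z (0.6542, 0.2169, 58, 53, -84.1) mag-z 
t 44.9 pos [ 0.5711 -0.1273  0.2264] F [-0.3 -0.1  0.2] op 0.0929 gf 0.0 q [-0.31  0.09  1.52  0.    1.53 -1.86]
slide total [ 0.473 -0.859  0.506] twist total [0.   0.   0.01] toolx yaw 179.1
tampplate [185. 241.] (0.3959, 0.3461, 64, 23, -89.7)
tampplate [210. 198.] (0.5203, 0.2836, 99, 51, -16.3)
tampplate [233. 158.] (0.6366, 0.2145, 60, 21, -89.9)
handle [205. 195.] (0.5179, 0.2745, 40, 32, 73.8)
mat (0.52, 0.2762, 167, 107, -21.6)
handle top pts 79 [0.51974283 0.2816717  0.08621571]
stack z 0.11353630205853738
t 45.0 pos [ 0.5711 -0.1274  0.2264] F [-0.5 -0.2  0.1] op 0.0927 gf 0.0 q [-0.31  0.09  1.52  0.    1.53 -1.86]
slide total [0.229 1.639 0.266] twist total [ 0.    -0.     0.255] toolx yaw 179.1
```

play_rows(slide=[[0.04, 0.16, 0], [0.04, 0.16, 0], [0.04, 0.16, 0], [0.04, 0.16, 0], [0.04, 0.16, 0], [0.029, 0.16, 0], [0, 0.16, 0], [0, 0.16, 0]], twist=[[0, 0, 0], [0, 0, 0], [0, 0, 0], [0, 0, 0], [0, 0, 0], [0, 0, 0], [0, 0, 0], [0, 0, 0]])

```text
t: 45.75
tool_pos: [0.5187, 0.1949, 0.2267]
orientation: [0.025, 3.141, 0.0]
force: [0.9, 0.5, -1.4]
opening: 0.0928
gripper_force: 0.0
```

play_rows(slide=[[0, 0.15, 0.05], [0, 0.13, 0.05], [0, 0.07, 0.05], [0, 0, 0.05], [0, 0, 0.066], [0, 0, 0], [0, 0, 0], [0, 0, 0]], twist=[[0, 0, 0], [0, 0, 0], [0, 0, 0], [0, 0, 0.085], [0, 0, 0.085], [0, 0, 0.085], [0, 0, 0], [0, 0, 0]])

```text
t: 46.55
tool_pos: [0.5208, 0.2801, 0.16]
orientation: [0.441, 3.11, -0.0]
force: [-0.4, -0.3, 0.2]
opening: 0.0929
gripper_force: 0.0
```

```bash
python3 -c "
from h import *
go([.52,.2828,.035],163.7)"
```

```text
t 46.5 pos [0.5208 0.2801 0.16  ] F [-0.4 -0.3  0.2] op 0.0929 gf 0.0 q [ 0.41  0.14  1.58 -0.    1.42 -0.88]
slide total [0.006 0.01  0.5  ] twist total [-0.     0.     0.003] toolx yaw 163.9
```

play_rows(slide=[[0.003, 0.005, 0.08], [0.003, 0.005, 0.08], [0, 0, 0.08], [0, 0, 0.08], [0, 0, 0.08], [0, 0, 0.07], [0, 0, 0.03], [0, 0, 0]], twist=[[0, 0, 0.003], [0, 0, 0], [0, 0, 0], [0, 0, 0], [0, 0, 0], [0, 0, 0], [0, 0, 0], [0, 0, 0]])

```text
t: 47.35
tool_pos: [0.5193, 0.2827, 0.0341]
orientation: [-0.447, -3.108, 0.001]
force: [-0.3, 0.1, 0.7]
opening: 0.0928
gripper_force: 0.0
```

play_rows(slide=[[0, 0, 0], [0, 0, 0], [0, 0, 0], [0, 0, 0], [0, 0, 0], [0, 0, 0], [0, 0, 0], [0, 0, 0]], twist=[[0, 0, 0], [0, 0, 0], [0, 0, 0], [0, 0, 0], [0, 0, 0], [0, 0, 0], [0, 0, 0], [0, 0, 0]], fingers=1, force=55)

```text
t: 48.15
tool_pos: [0.5198, 0.2832, 0.0349]
orientation: [-0.449, -3.109, 0.0]
force: [0.3, 0.0, 0.2]
opening: 0.0337
gripper_force: 0.0
```

play_rows(slide=[[0, 0, 0], [0, 0, 0], [0, 0, 0], [0, 0, 0], [0, 0, 0], [0, 0, 0], [0, 0, 0], [0, 0, 0]], twist=[[0, 0, 0], [0, 0, 0], [0, 0, 0], [0, 0, 0], [0, 0, 0], [0, 0, 0], [0, 0, 0], [0, 0, 0]])

```text
t: 48.95
tool_pos: [0.5198, 0.2831, 0.0348]
orientation: [-0.449, -3.109, 0.0]
force: [-0.6, -2.5, 0.5]
opening: 0.0237
gripper_force: 55.0
```

```bash
python3 -c "
from h import *
go([.52,.2828,.21],163.7)"
```

```text
t 49.0 pos [0.5198 0.2831 0.0348] F [-0.6 -2.5  0.5] op 0.0237 gf 55.0 q [ 0.41  0.27  1.68 -0.    1.19 -0.87]
slide total [-0.001 -0.001 -0.701] twist total [-0.    -0.    -0.002] toolx yaw 163.6
```

play_rows(slide=[[0, 0, -0.03], [0, 0, -0.07], [0, 0, -0.1], [0, 0, -0.1], [0, 0, -0.1], [0, 0, -0.1], [0, 0, -0.1], [0, 0, -0.1]], twist=[[0, 0, 0], [0, 0, 0], [0, 0, 0], [0, 0, 0], [0, 0, 0], [0, 0, 0], [0, 0, 0], [0, 0, 0]])

```text
t: 49.75
tool_pos: [0.5195, 0.2834, 0.2109]
orientation: [-0.449, -3.109, -0.0]
force: [0.7, 0.1, -3.4]
opening: 0.0234
gripper_force: 55.0
```

play_rows(slide=[[0, 0, 0], [0, 0, 0], [0, 0, 0], [0, 0, 0], [0, 0, 0], [0, -0.03, 0], [0, -0.06, 0], [0, -0.09, 0]], twist=[[0, 0, -0.05], [0, 0, -0.05], [0, 0, -0.05], [0, 0, -0.05], [0, 0, -0.057], [0, 0, 0], [0, 0, 0], [0, 0, 0]])

```text
t: 50.55
tool_pos: [0.5188, 0.2375, 0.2098]
orientation: [-0.029, -3.141, 0.0]
force: [-0.4, -0.4, -3.7]
opening: 0.0239
gripper_force: 55.0
```

play_rows(slide=[[-0.03, -0.13, 0], [-0.03, -0.13, 0], [-0.03, -0.13, 0], [-0.03, -0.13, 0], [-0.03, -0.12, 0], [-0.03, -0.1, 0], [-0.03, -0.06, 0], [-0.02, -0.024, 0]], twist=[[0, 0, 0], [0, 0, 0], [0, 0, 0], [0, 0, 0], [0, 0, 0], [0, 0, 0], [0, 0, 0], [0, 0, 0]])

```text
t: 51.35
tool_pos: [0.5731, 0.0292, 0.21]
orientation: [0.033, 3.141, -0.0]
force: [-0.3, -0.2, -3.5]
opening: 0.0237
gripper_force: 55.0
```

```bash
python3 -c "
from h import *
im,d,c=snap('side'); cv2.imwrite('pics/side9.png',cv2.resize(im[110:260,220:460,::-1],None,fx=3,fy=3))
go([.573,.031,.148],179)"
```

```text
t 51.4 pos [0.5736 0.0294 0.2099] F [-1.6 -0.8 -3.8] op 0.0237 gf 55.0 q [-0.04  0.07  1.57 -0.    1.5  -1.59]
slide total [0.003 0.007 0.248] twist total [-0.     0.    -0.003] toolx yaw 178.8
```

View pics/side9.png

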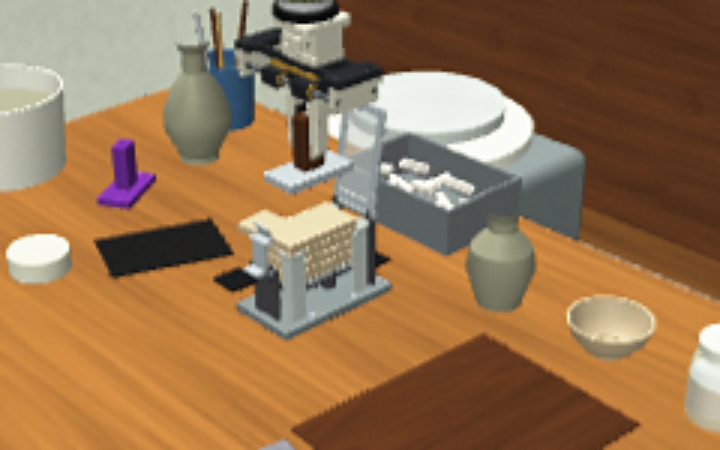

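play_rows(slide=[[0.003, 0.006, 0.04], [0, 0, 0.04], [0, 0, 0.04], [0, 0, 0.04], [0, 0, 0.04], [0, 0, 0.03], [0, 0, 0.015], [0, 0, 0]], twist=[[0, 0, -0.003], [0, 0, 0], [0, 0, 0], [0, 0, 0], [0, 0, 0], [0, 0, 0], [0, 0, 0], [0, 0, 0]])

```text
t: 52.2
tool_pos: [0.5718, 0.0328, 0.1479]
orientation: [-0.023, -3.14, -0.0]
force: [-0.1, -0.4, -4.1]
opening: 0.0234
gripper_force: 55.0
```

```bash
python3 -c "
from h import *
go([.573,.031,.120],179); print(robot.read_state()['wrist_torque'])"
```

```text
t 52.2 pos [0.5718 0.0328 0.1479] F [-0.1 -0.4 -4.1] op 0.0234 gf 55.0 q [-0.03  0.1   1.65  0.    1.39 -1.59]
slide total [-0.005 -0.007  0.111] twist total [ 0.    -0.001  0.003] toolx yaw 179.2
[ 0.08284491 -0.16008735 -0.0054824 ]
```

play_rows(slide=[[-0.003, -0.005, 0.008], [0, 0, 0.008], [0, 0, 0.008], [0, 0, 0.008], [0, 0, 0.008], [0, 0, 0.008], [0, 0, 0.008], [0, 0, 0.008]], twist=[[0, 0, 0], [0, 0, 0], [0, 0, 0], [0, 0, 0], [0, 0, 0], [0, 0, 0], [0, 0, 0], [0, 0, 0]])

```text
t: 53.0
tool_pos: [0.5734, 0.0313, 0.1333]
orientation: [0.023, 3.14, -0.0]
force: [-1.5, -1.9, 5.8]
opening: 0.0233
gripper_force: 55.0
```

play_rows(slide=[[0, 0, 0.008], [0, 0, 0.008], [0, 0, 0.008], [0, 0, 0.008], [0, 0, 0.008], [0, 0, 0.006], [0, 0, 0], [0, 0, 0]], twist=[[0, 0, 0], [0, 0, 0], [0, 0, 0], [0, 0, 0], [0, 0, 0], [0, 0, 0], [0, 0, 0], [0, 0, 0]])

```text
t: 53.8
tool_pos: [0.5735, 0.0314, 0.1223]
orientation: [0.023, 3.14, -0.0]
force: [-2.5, -2.0, 8.1]
opening: 0.0235
gripper_force: 55.0
```

```bash
python3 -c "
from h import *
go([.573,.031,.119],179); print(robot.read_state()['wrist_torque'])"
```

```text
t 53.8 pos [0.5735 0.0314 0.1223] F [-2.5 -2.   8.1] op 0.0235 gf 55.0 q [-0.03  0.13  1.67 -0.    1.34 -1.59]
slide total [ 0.002 -0.001  0.013] twist total [-0.     0.001  0.003] toolx yaw 179.2
[-0.37377819  0.38233967 -0.02262987]
```

play_rows(slide=[[0, 0, 0.004], [0, 0, 0.004], [0, 0, 0.004], [0, 0, 0.004], [0, 0, 0], [0, 0, 0], [0, 0, 0], [0, 0, 0]], twist=[[0, 0, 0], [0, 0, 0], [0, 0, 0], [0, 0, 0], [0, 0, 0], [0, 0, 0], [0, 0, 0], [0, 0, 0]])

```text
t: 54.6
tool_pos: [0.574, 0.0314, 0.1205]
orientation: [0.023, 3.139, -0.001]
force: [-7.9, -1.3, 21.5]
opening: 0.0236
gripper_force: 55.0
```

play_rows(slide=[[0, 0, 0.004], [0, 0, 0.004], [0, 0, 0.004], [0, 0, 0.004], [0, 0, 0], [0, 0, 0], [0, 0, 0], [0, 0, 0]], twist=[[0, 0, 0], [0, 0, 0], [0, 0, 0], [0, 0, 0], [0, 0, 0], [0, 0, 0], [0, 0, 0], [0, 0, 0]])

```text
t: 55.4
tool_pos: [0.5769, 0.0313, 0.12]
orientation: [0.023, 3.132, -0.001]
force: [-7.3, -0.9, 34.8]
opening: 0.0236
gripper_force: 55.0
```

```bash
python3 -c "
from h import *
go([.573,.031,.119],179); print(robot.read_state()['wrist_torque'])"
```

```text
t 55.4 pos [0.5769 0.0313 0.12  ] F [-7.3 -0.9 34.8] op 0.0236 gf 55.0 q [-0.03  0.13  1.67 -0.    1.33 -1.59]
slide total [ 0.015 -0.002  0.004] twist total [-0.     0.009  0.003] toolx yaw 179.2
[-0.31076207  1.82442283  0.05922071]
```

play_rows(slide=[[0, 0, -0.008], [0, 0, -0.008], [0, 0, -0.008], [0, 0, -0.008], [0, 0, -0.012], [0, 0, -0.012], [0, 0, -0.012], [0, 0, -0.012]], twist=[[0, 0, 0], [0, 0, 0], [0, 0, 0], [0, 0, 0], [0, 0, 0], [0, 0, 0], [0, 0, 0], [0, 0, 0]])

```text
t: 56.2
tool_pos: [0.572, 0.0316, 0.1323]
orientation: [-0.023, -3.139, -0.0]
force: [-0.4, -0.2, -3.9]
opening: 0.0237
gripper_force: 55.0
```

play_rows(slide=[[0, 0, -0.03], [0, 0, -0.06], [0, 0, -0.08], [0, 0, -0.08], [0, 0, -0.06], [0, 0, -0.02], [0, 0, 0], [0, 0, 0]], twist=[[0, 0, 0], [0, 0, 0], [0, 0, 0], [0, 0, 0], [0, 0, 0], [0, 0, 0], [0, 0, 0], [0, 0, 0]])

```text
t: 57.0
tool_pos: [0.5724, 0.0315, 0.2148]
orientation: [-0.023, -3.14, -0.0]
force: [-0.3, 0.3, -3.7]
opening: 0.0239
gripper_force: 55.0
```

```bash
python3 -c "
from h import *
im,d,c=snap('side'); cv2.imwrite('pics/side10.png',cv2.resize(im[110:260,220:460,::-1],None,fx=3,fy=3))
yy,xx=np.mgrid[0:400,0:640]; P=ondepth(c,np.c_[xx.ravel(),yy.ravel()],d)
h=cv2.cvtColor(im,cv2.COLOR_RGB2HSV).reshape(-1,3).astype(int)
m=(abs(P[:,0]-.573)<.04)&(abs(P[:,1]-.031)<.025)&(P[:,2]>.03)&(P[:,2]<.13)&(h[:,1]>40)&(h[:,0]<28)&(h[:,0]>10)
print('stack z pct',np.percentile(P[m][:,2],[50,80,90,97]))
go([.573,.031,.2],179)"
```

```text
stack z pct [0.09390374 0.09557871 0.09621586 0.09723396]
t 57.0 pos [0.5722 0.0315 0.2143] F [-0.2 -0.6 -4.6] op 0.0239 gf 55.0 q [-0.03  0.06  1.57  0.    1.51 -1.59]
slide total [-0.003 -0.002  0.057] twist total [ 0.    -0.002  0.003] toolx yaw 179.2
```

View pics/side10.png

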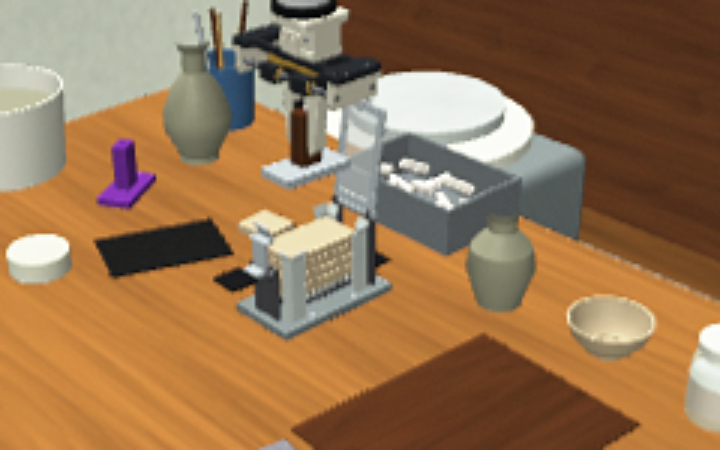

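play_rows(slide=[[0.02, 0.05, 0], [0.03, 0.1, 0], [0.03, 0.13, 0], [0.03, 0.13, 0], [0.03, 0.13, 0], [0.03, 0.13, 0], [0.03, 0.13, 0], [0.022, 0.1, 0]], twist=[[0, 0, 0], [0, 0, 0], [0, 0, 0], [0, 0, 0], [0, 0, 0], [0, 0, 0], [0, 0, 0], [0, 0, 0]])

```text
t: 57.85
tool_pos: [0.5189, 0.2598, 0.2148]
orientation: [-0.021, -3.14, -0.0]
force: [-0.4, -0.3, -4.3]
opening: 0.0237
gripper_force: 55.0
```

play_rows(slide=[[0, 0.06, 0], [0, 0.02, 0], [0, 0, 0], [0, 0, 0], [0, 0, 0.04], [0, 0, 0.08], [0, 0, 0.08], [0, 0, 0.08]], twist=[[0, 0, 0], [0, 0, 0.08], [0, 0, 0.08], [0, 0, 0.08], [0, 0, 0.08], [0, 0, 0], [0, 0, 0], [0, 0, 0]])

```text
t: 58.65
tool_pos: [0.5208, 0.277, 0.1444]
orientation: [-0.547, -3.093, 0.001]
force: [0.1, -0.4, -3.8]
opening: 0.0237
gripper_force: 55.0
```

play_rows(slide=[[0, 0, 0.08], [0, 0, 0.08], [0, 0, 0.08], [0, 0, 0.06], [0, 0, 0.04], [0, 0, 0.04], [0, 0, 0.02], [0, 0, 0]], twist=[[0, 0, 0], [0, 0, 0], [0, 0, 0], [0, 0, 0], [0, 0, 0], [0, 0, 0], [0, 0, 0], [0, 0, 0]])

```text
t: 59.45
tool_pos: [0.5207, 0.2771, 0.0451]
orientation: [-0.547, -3.093, 0.001]
force: [-0.9, -0.8, -4.1]
opening: 0.0238
gripper_force: 55.0
```

```bash
python3 -c "
from h import *
go([.52,.277,.0355],160)"
```

```text
t 59.5 pos [0.5207 0.2771 0.0451] F [-0.9 -0.8 -4.1] op 0.0238 gf 55.0 q [ 0.4   0.25  1.68 -0.    1.21 -0.82]
slide total [ 0.003 -0.001  0.039] twist total [-0.001 -0.001 -0.001] toolx yaw 160.0
```

Lower, release, lift.

play_rows(slide=[[0, 0, 0.008], [0, 0, 0.008], [0, 0, 0.008], [0, 0, 0.008], [0, 0, 0.006], [0, 0, 0.004], [0, 0, 0], [0, 0, 0]], twist=[[0, 0, 0], [0, 0, 0], [0, 0, 0], [0, 0, 0], [0, 0, 0], [0, 0, 0], [0, 0, 0], [0, 0, 0]])

```text
t: 60.25
tool_pos: [0.5211, 0.2774, 0.0355]
orientation: [0.547, 3.093, 0.0]
force: [-2.9, -0.9, 2.2]
opening: 0.0239
gripper_force: 55.0
```

play_rows(slide=[[0, 0, 0], [0, 0, 0], [0, 0, 0], [0, 0, 0], [0, 0, 0], [0, 0, 0], [0, 0, 0], [0, 0, 0]], twist=[[0, 0, 0], [0, 0, 0], [0, 0, 0], [0, 0, 0], [0, 0, 0], [0, 0, 0], [0, 0, 0], [0, 0, 0]], fingers=-0.2)

```text
t: 61.05
tool_pos: [0.521, 0.2773, 0.0351]
orientation: [0.547, 3.094, 0.0]
force: [-0.2, -0.8, 0.5]
opening: 0.0556
gripper_force: 0.0
```

play_rows(slide=[[0, 0, -0.02], [0, 0, -0.05], [0, 0, -0.1], [0, 0, -0.15], [0, 0, -0.18], [0, 0, -0.18], [0, 0, -0.18], [0, 0, -0.1]], twist=[[0, 0, 0], [0, 0, 0], [0, 0, 0], [0, 0, 0], [0, 0, 0], [0, 0, 0], [0, 0, 0], [0, 0, 0]])

```text
t: 61.85
tool_pos: [0.5222, 0.2778, 0.2817]
orientation: [0.546, 3.088, 0.006]
force: [0.7, 0.1, -0.0]
opening: 0.0555
gripper_force: 0.0
```

```bash
cat > ld.py <<'E'
from h import *
im,d,c=snap("side"); yy,xx=np.mgrid[0:400,0:640]; P=ondepth(c,np.c_[xx.ravel(),yy.ravel()],d)
m=(abs(P[:,1]-.03)<.045)&(P[:,0]>.62)&(P[:,0]<.72)&(P[:,2]>.13)&(P[:,2]<.3)
Q=P[m]; print(len(Q),Q.min(0),Q.max(0)); f=np.polyfit(Q[:,2],Q[:,0],1); print("lid x at z .13,.226,.258:",np.polyval(f,[.13,.226,.258]),"y mean",Q[:,1].mean())
go([.73,.2,.28],179)
E
python3 ld.py
```

```text
478 [ 0.6405724  -0.01376227  0.13031416] [0.67077997 0.06926021 0.26019888]
lid x at z .13,.226,.258: [0.64732953 0.65940904 0.66343554] y mean 0.025786889381383772
t 61.9 pos [0.5233 0.2782 0.2854] F [-0.2  0.1  3.5] op 0.0559 gf 0.0 q [ 0.4   0.08  1.42  0.    1.63 -0.82]
slide total [-0.884 -0.011  0.029] twist total [ 0.006  0.009 -0.317] toolx yaw 160.0
```

play_rows(slide=[[0, 0, -0.03], [0, 0, -0.03], [0, 0, 0], [-0.12, -0.02, 0], [-0.15, -0.04, 0], [-0.15, -0.05, 0], [-0.15, -0.05, 0], [-0.15, -0.05, 0]], twist=[[0, 0, -0.106], [0, 0, -0.106], [0, 0, -0.105], [0, 0, 0], [0, 0, 0], [0, 0, 0], [0, 0, 0], [0, 0, 0]], fingers=1, force=30)

```text
t: 62.7
tool_pos: [0.7013, 0.221, 0.2911]
orientation: [0.028, 3.141, 0.0]
force: [0.3, 0.7, 1.1]
opening: 0.0013
gripper_force: 0.0
```

play_rows(slide=[[-0.074, -0.088, 0], [0, -0.12, 0], [0, -0.15, 0], [0, -0.15, 0], [0, -0.15, 0], [0, -0.1, 0], [0, 0, 0], [0, 0, 0]], twist=[[0, 0, 0], [0, 0, 0], [0, 0, 0], [0, 0, 0], [0, 0, 0], [0, 0, 0], [0, 0, 0], [0, 0, 0]])

```text
t: 63.5
tool_pos: [0.7151, 0.0313, 0.2909]
orientation: [0.03, 3.141, 0.001]
force: [0.3, 0.3, -0.1]
opening: 0.0003
gripper_force: 0.0
```

```bash
sed -i 's/^go.*/go([.72,.031,.224],179)/' ld.py; python3 ld.py; python3 tp.py | grep -E "tamp|mat"
```

```text
489 [ 0.64029771 -0.01346323  0.13006171] [0.71717564 0.06952629 0.29978709]
lid x at z .13,.226,.258: [0.64425465 0.66161591 0.667403  ] y mean 0.025662336451922556
t 63.5 pos [0.7151 0.0323 0.2908] F [ 0.6  1.2 -0.6] op 0.0007 gf 0.0 q [-0.03  0.44  0.99  0.    1.71 -1.58]
slide total [-0.019 -0.005  0.267] twist total [ 0.     0.001 -0.   ] toolx yaw 179.0
tampplate [185. 241.] (0.3959, 0.3461, 64, 23, -89.7)
tampplate [226. 201.] (0.5155, 0.2427, 264, 152, 1.5)
```

play_rows(slide=[[0, 0, 0.05], [0, 0, 0.05], [0, 0, 0.05], [0, 0, 0.05], [0, 0, 0.05], [0, 0, 0.017], [0, 0, 0], [0, 0, 0]], twist=[[0, 0, 0], [0, 0, 0], [0, 0, 0], [0, 0, 0], [0, 0, 0], [0, 0, 0], [0, 0, 0], [0, 0, 0]])

```text
t: 64.4
tool_pos: [0.7154, 0.0317, 0.2239]
orientation: [0.028, 3.141, 0.0]
force: [-1.1, -0.6, 0.1]
opening: 0.0005
gripper_force: 0.0
```

play_rows(slide=[[0.03, 0, 0], [0.03, 0, 0], [0.035, 0, 0], [0.035, 0, 0], [0.035, 0, 0], [0.035, 0, 0], [0.035, 0, 0], [0.035, 0, 0]], twist=[[0, 0, 0], [0, 0, 0], [0, 0, 0], [0, 0, 0], [0, 0, 0], [0, 0, 0], [0, 0, 0], [0, 0, 0]])

```text
t: 65.2
tool_pos: [0.6472, 0.033, 0.2238]
orientation: [0.028, 3.14, 0.0]
force: [2.4, 0.1, 0.2]
opening: 0.0004
gripper_force: 1.1
```

```bash
python3 -c "
from h import *
go([.6276,.031,.2239],179)
im,d,c=snap('side'); cv2.imwrite('pics/side11.png',cv2.resize(im[80:260,260:460,::-1],None,fx=3,fy=3))"
```

```text
t 65.2 pos [0.6472 0.033  0.2238] F [2.4 0.1 0.2] op 0.0004 gf 1.1 q [-0.03  0.26  1.34  0.    1.55 -1.58]
slide total [ 0.078 -0.009 -0.   ] twist total [ 0.     0.001 -0.   ] toolx yaw 179.0
```

View pics/side11.png

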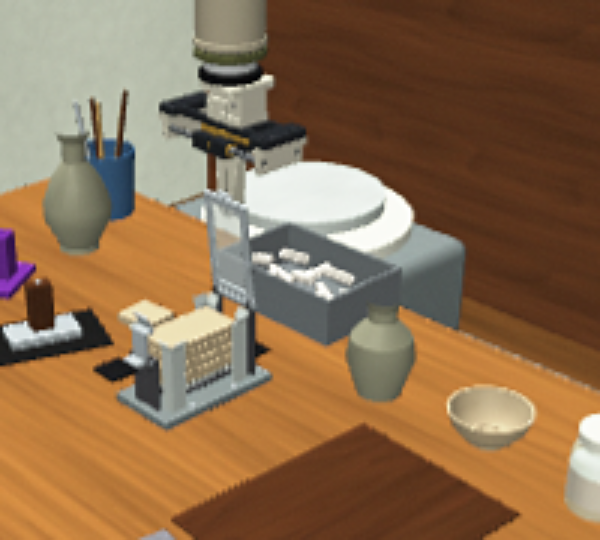

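The fingers are behind the near-upright lid (about 225,200), and the tamper stands on its mat (40,320). Contact is confirmed at 2.4 N, so I continue along the arc.

play_rows(slide=[[0.04, 0, 0], [0.04, 0, 0], [0.056, 0, 0.02], [0.056, 0, 0.023], [0.05, 0, 0.034], [0.047, 0, 0.037], [0.04, 0, 0.045], [0.036, 0, 0.048]], twist=[[0, 0, 0], [0, 0, 0], [0, 0, 0], [0, 0, 0], [0, 0, 0], [0, 0, 0], [0, 0, 0], [0, 0, 0]])

```text
t: 66.05
tool_pos: [0.5566, 0.0346, 0.1721]
orientation: [0.028, 3.139, 0.0]
force: [4.4, 0.4, 1.4]
opening: 0.0007
gripper_force: 1.8
```

play_rows(slide=[[0.026, 0, 0.054], [0.023, 0, 0.056], [0.01, 0, 0.04], [0.007, 0, 0.039], [0, 0, 0.02], [0, 0, 0.015], [0, 0, 0], [0, 0, 0]], twist=[[0, 0, 0], [0, 0, 0], [0, 0, 0], [0, 0, 0], [0, 0, 0], [0, 0, 0], [0, 0, 0], [0, 0, 0]])

```text
t: 66.85
tool_pos: [0.5397, 0.0349, 0.1156]
orientation: [-0.028, -3.141, -0.0]
force: [-1.2, 0.4, 3.8]
opening: 0.0003
gripper_force: 1.8
```

```bash
python3 -c "
from h import *
go([.5395,.031,.113],179)"
```

```text
t 66.8 pos [0.5397 0.0349 0.1156] F [-1.2  0.4  3.8] op 0.0003 gf 1.8 q [-0.03  0.05  1.77  0.    1.33 -1.58]
slide total [ 0.001 -0.016  0.01 ] twist total [ 0.    -0.001 -0.   ] toolx yaw 179.0
```

Press down steadily.

play_rows(slide=[[0, -0.008, 0.004], [0, -0.008, 0.004], [0, 0, 0.004], [0, 0, 0.004], [0, 0, 0.004], [0, 0, 0], [0, 0, 0], [0, 0, 0]], twist=[[0, 0, 0], [0, 0, 0], [0, 0, 0], [0, 0, 0], [0, 0, 0], [0, 0, 0], [0, 0, 0], [0, 0, 0]])

```text
t: 67.65
tool_pos: [0.5407, 0.0327, 0.1148]
orientation: [0.027, 3.139, 0.004]
force: [-14.8, 8.3, 32.7]
opening: 0.0007
gripper_force: 16.5
```

play_rows(slide=[[0, 0, -0.008], [0, 0, -0.008], [0, 0, -0.008], [0, 0, -0.008], [0, 0, -0.008], [0, 0, -0.01], [0, 0, -0.01], [0, 0, -0.01]], twist=[[0, 0, 0], [0, 0, 0], [0, 0, 0], [0, 0, 0], [0, 0, 0], [0, 0, 0], [0, 0, 0], [0, 0, 0]])

```text
t: 68.45
tool_pos: [0.5398, 0.0308, 0.1282]
orientation: [-0.028, -3.141, 0.0]
force: [-0.1, -0.1, -0.8]
opening: 0.0005
gripper_force: 0.0
```

```bash
cat > e.py <<'E'
from h import *
im,d,c=snap('side'); cv2.imwrite('pics/side12.png',cv2.resize(im[110:260,220:460,::-1],None,fx=3,fy=3))
go([.45,.031,.25],179)
E
python3 e.py
```

```text
t 68.5 pos [0.5401 0.0308 0.1288] F [-0.1  0.1  0.7] op 0.0005 gf 0.0 q [-0.04  0.03  1.76 -0.    1.35 -1.59]
slide total [ 0.36  -0.006 -0.485] twist total [-0.     0.001 -0.   ] toolx yaw 179.0
```

play_rows(slide=[[0, 0, -0.05], [0, 0, -0.08], [0, 0, -0.1], [0.05, -0.05, -0.1], [0.1, -0.1, -0.1], [0.1, -0.1, -0.1], [0.1, -0.1, -0.05], [0.1, -0.1, 0]], twist=[[0, 0, 0], [0, 0, 0], [0, 0, 0], [0, 0, 0], [0, 0, 0], [0, 0, 0], [0, 0, 0], [0, 0, 0]])

```text
t: 69.3
tool_pos: [0.4255, -0.0806, 0.2768]
orientation: [0.027, 3.136, -0.003]
force: [0.1, -0.3, -0.8]
opening: 0.0004
gripper_force: 0.0
```

play_rows(slide=[[0, -0.15, 0], [0, -0.15, 0], [0, -0.15, 0], [0, -0.15, 0], [0, -0.15, 0], [0, -0.1, 0], [0, 0, 0], [0, 0, 0]], twist=[[0, 0, 0], [0, 0, 0], [0, 0, 0], [0, 0, 0], [0, 0, 0], [0, 0, 0], [0, 0, 0], [0, 0, 0]])

```text
t: 70.1
tool_pos: [0.4214, -0.2921, 0.2736]
orientation: [0.03, 3.141, 0.001]
force: [-0.3, -0.2, 0.6]
opening: 0.0003
gripper_force: 0.0
```

```bash
python3 e.py; python3 tp.py; python3 -c "
import cv2,numpy as np
from h import *
im,d,c=snap('top'); a=cv2.imread('pics/side12.png')[:, :480]; b=cv2.resize(im[110:260,140:340,::-1],(400,300)); a=cv2.resize(a,(400,375))
cv2.imwrite('pics/fin.png',np.hstack([a,np.vstack([b,np.zeros((75,400,3),np.uint8)])]))"
```

```text
t 70.2 pos [ 0.4216 -0.2915  0.2736] F [ 0.1  0.3 -0.2] op 0.0003 gf 0.0 q [-0.71 -0.12  1.64  0.    1.62 -2.26]
slide total [-0.09   1.292  0.095] twist total [ 0.     0.    -0.001] toolx yaw 179.0
tampplate [185. 241.] (0.3959, 0.3461, 64, 23, -89.7)
tampplate [212. 198.] (0.52, 0.2794, 99, 52, -20.0)
tampplate [234. 158.] (0.6366, 0.2144, 60, 21, -89.9)
handle [206. 195.] (0.517, 0.2704, 40, 33, 70.4)
mat (0.52, 0.2764, 167, 106, -21.6)
handle top pts 80 [0.51932685 0.27779626 0.08613941]
stack z 0.11524614102131447
t 70.2 pos [ 0.4217 -0.2912  0.2736] F [ 0.3 -0.   0.1] op 0.0003 gf 0.0 q [-0.7  -0.12  1.64  0.    1.62 -2.26]
slide total [-0.354  2.304  0.455] twist total [0.    0.    0.253] toolx yaw 179.0
```

View pics/fin.png

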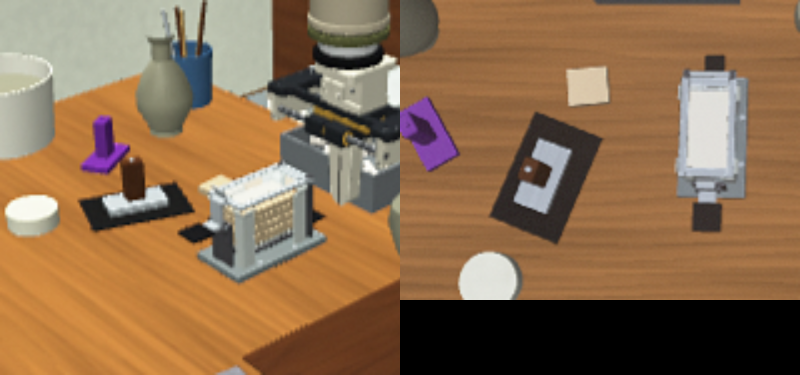

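The lid is shut and level at 0.115 m, with the stack visible inside it. The tamper is upright on the mat's centre, and nothing else has moved.

```bash
python3 -c "
from plant import robot
print(robot.close_job())"
```

```text
the job is handed in; nothing more can be done
None
```

I handed the job in at about 70 s: the lid flew open by itself, all four whole tiles are stacked and tamped down to the plate's stop (the stack stayed down when let go), the tamper stands on its mat and the lid is latched shut. The hand-in gave no verdict back.

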